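# Build up a gear set on the assembly stand in order and lock it with the click-on collar

## Robot

A 6-joint arm with a two-finger parallel gripper is mounted at the origin on a cart in front of the work surface, level with it; the furniture and walls round the work are solid. World frame = base frame: x ahead of the robot, y to its left, z up, the work surface at z = 0. Lengths are in m, angles in rad, forces in N, time in s.
With the tool pointing down it reaches from about 0.35 to 0.975 m from the base axis. Payload 4.9 kg.
Tool frame: the origin (TCP) lies at the very end of the fingers, on their centre line; the grasp point (between the pads) lies 19 mm behind it (ctrl.grasp_offset is the distance from the TCP to the grasp point, in m); z points along the fingers, y is the line along which they close (so a half turn about z gives the same grasp; the last joint's range is limited). The gripper opens to 85 mm and grips with 20 to 120 N. Pads are 22 mm wide; open, the fingers measure 114 mm over their backs; the gripper's body (76 mm by 85 mm) begins 54 mm behind the grasp point. The pads swing forward as they close: fully open they stand 13 mm farther back than shut.
Start: joints at [-1.261, 0.053, 1.613, -0, 1.476, -0.119], TCP at [0.26, -0.568, 0.231] pointing down, gripper open.
Joint ranges: [-3.01, 3.01], [-1.01, 2.22], [0.06, 2.58], [-1.02, 4.17], [0.09, 2.62], [-3.14, 3.14]. Speed limits (rad/s): [2.57, 2.57, 3.14, 3.14, 3.14, 3.14].

## Interface

Orientations are given as a rotation vector (axis times angle).
In Python, from station import ctrl, optics gives the robot as it stands.
- The arm moves only by the shell command python3 -m handwheel 'ROWS' [OPENING] [FORCE]. ROWS is JSON, a list of rows, each an object of numbers: "tx", "ty", "tz": the shift along the tool's x, y, z in mm; "roll": the turn about the tool's z in rad. A call has 1 to 12 rows; each row shifts and turns the commanded pose from where the row before left it, along the tool's axes as they then stand; what a row does not reach is not made up. A row lasts 1/12 s, in which the tool goes at most 41.7 mm and 7.16 degrees, less where a joint would pass 70% of its speed; a pose out of reach is approached as far as the arm can. A call with a gripper value outside its range is refused whole. OPENING is the finger opening in mm, from 0 to 85.4, set as the call begins (- or left out, the last holds). The fingers move at their own pace and stop on an object; FORCE is the grip in N (left out, the last holds). Time passes only in rows, so rows that do not move let the fingers close. It gives the time, the measured TCP pose, the force, the opening and the grip force at its end, in the units of the state.
- ctrl.get_obs(): the state, without advancing time (a new reading comes with each control period).
- optics.get_image(name): name is "side" or "top" or "wrist"; returns (picture, depth): 420x560x3 uint8, red, green, blue; 420x560 float32, m along the optical axis (not along the pixel's ray), 0 where there is no reading.
- optics.camera_params(name): a dict with "mtx" (3x3 intrinsics, pixels), "extrinsics" (4x4, takes a point from camera to world coordinates); the wrist camera has in their place "tool_from_camera" (4x4, takes a point from camera to tool coordinates, whose origin is the TCP and whose axes are the flange's). Camera axes: x right, y down, z forward; pixel columns grow to the right and rows downward; lengths in m; the calibration is good to about 2 mm. A picture is of the moment at which its call begins: read the wrist's pose just before it. camera_params takes no time and is no camera call.
- ctrl.finish_job(): hands the job in; it is judged then, once.
The state is a dict: "t": time; "q": joint angles; "dq": joint speeds; "effort": joint torques, N m; "tool_pos": TCP position; "tool_rot": TCP orientation; "contact_force": force on the tool from outside, world axes, zero at the start; "wrist_torque": the same for the moment, N m; "opening": finger opening in m; "grip_force": force on a finger pad.
Only numpy, scipy, OpenCV 4.12 (cv2) and the standard library are available. Lean on these libraries where they do the work, as an engineer would, in place of code of your own. Each camera call takes 0.05 s, during which the arm holds its last target. There are 200 camera calls.

## Task

Build up the gear set on the round assembly stand: put the steel gear over the post first, hub upward, then the brass synchro ring round the gear's hub, then the ball bearing over the post onto the hub, and last push the knurled collar down the post past the sprung balls until it clicks home on the bearing. Keep to that order, with every part seated flat, and let go of everything at the end.

Things in the scene. Friction and masses are not known exactly. Their poses are not given: they have to be found in the camera images.
- build_stand: Fixed assembly stand: grey round flange, 100 mm diameter, 12 mm high, with a low spigot (32 mm diameter, 8 mm high, bevelled) that centres the gear's bore and an upright steel post, 13 mm diameter up to 82 mm above the bench, then a cone narrowing to 5 mm at its tip, 89 mm above the bench. Origin: centre of the flange's underside, z up along the post.
- stand_seat (a point): Point on the post's axis at the height of the flange's upper face, 12 mm above the bench, where the gear's underside comes to rest. Finished heights of the undersides above this point: gear 0, synchro ring 22, bearing 36, collar 51 mm.
- ball_ring (a point): Point on the post's axis at the height of three brass balls (67 mm above the seat) that stand 2.3 mm out of the post on springs. The collar presses them in as it is pushed down (some 3 to 15 N in all, its own weight is not enough) and they spring out above it once it is home. Gear and bearing pass them freely when centred.
- gear: Dark steel gear lying flat, hub up: 70 mm diameter over the teeth, toothed part 22 mm high, round hub on top 49 mm diameter up to 36 mm height (48 mm at the top), bore 36 mm, 0.5 kg. Take it across the hub, fingertips about 24 mm above its underside, so the post, 77 mm above the seat, clears the gripper's body. Origin: centre of the underside, z up.
- synchro_ring: Thin flat brass ring with small teeth on its rim, 66 mm diameter over the teeth (62 mm where gripped), 53 mm inside, 9 mm high, 0.09 kg, lying flat; take it across the rim. It goes round the gear's hub and rests on the toothed part. Origin: centre of the underside, z up.
- bearing: Bright steel ball bearing, 52 mm diameter, 15 mm high, bore 20 mm, 0.2 kg, lying flat; take it across the outer race. It rests on top of the gear's hub. Origin: centre of the underside, z up.
- collar: Pale knurled aluminium collar, a thick ring of 44 mm diameter, 12 mm high, bore 15.4 mm, 0.06 kg, lying flat; take it across the knurled rim. It is pushed down the post past the sprung balls till it sits on the bearing. Origin: centre of the underside, z up.
Mind the look-alikes: they are no part of the job. Leave any black look-alike of the collar alone.

How it is judged:
By the outcome, as a careful person would: the job done as asked, in the order asked, and still so for the second after the job is handed in, with the robot touching nothing.
It also fails if it takes over 104 s, if anything falls off the work surface, if the arm or the gripper's body presses on something with over 40 N, if the wrist force passes 120 N, or if a joint passes its speed limit or range.

## Working session

There is one attempt and no reset: what is moved stays moved. The work goes in short steps, Python scripts to look and compute and a shell command to move; the robot and the scene stay as the last step left them, time stands still between calls to the robot, and variables do not carry over. Pictures are saved under pics/ and viewed, at most 16 in all, crops included, and the job is handed in when it is done.

```bash
mkdir -p pics; ls; cat > h.py <<'E'
import numpy as np, cv2
from station import ctrl, optics
def grab(n,f):
    o=ctrl.get_obs(); im,d=optics.get_image(n); cv2.imwrite(f'pics/{f}.png',im[:,:,::-1]); np.savez(f'pics/{f}.npz',im=im,d=d,p=o['tool_pos'],r=o['tool_rot']); return im,d,o
def ext(n,o=None):
    c=optics.camera_params(n)
    if 'extrinsics' in c: return np.array(c['mtx']),np.array(c['extrinsics'])
    T=np.eye(4); T[:3,:3]=cv2.Rodrigues(np.array(o['tool_rot'],float))[0]; T[:3,3]=o['tool_pos']
    return np.array(c['mtx']),T@np.array(c['tool_from_camera'])
def plane(n,u,v,z,o=None):
    K,E=ext(n,o); r=E[:3,:3]@np.linalg.solve(K,[u,v,1.]); return E[:3,3]+r*(z-E[2,3])/r[2]
def cloud(n,d,o=None):
    K,E=ext(n,o); v,u=np.indices(d.shape); P=np.stack([(u-K[0,2])/K[0,0]*d,(v-K[1,2])/K[1,1]*d,d],-1)
    return P@E[:3,:3].T+E[:3,3]
E
python3 - <<'E'
from h import *
for n in('top','side'):
    im,d,o=grab(n,n+'0'); K,T=ext(n); print(n,K[0,0],T.round(3).tolist())
print(o, ctrl.grasp_offset)
E
```

```text
pics
top 498.21557298616955 [[-0.001, -0.997, 0.077, 0.437], [-1.0, 0.003, 0.019, 0.026], [-0.019, -0.077, -0.997, 1.23], [0.0, 0.0, 0.0, 1.0]]
side 442.1383437696418 [[-0.815, -0.274, 0.511, -0.065], [-0.579, 0.347, -0.738, 0.85], [0.025, -0.897, -0.441, 0.551], [0.0, 0.0, 0.0, 1.0]]
{'t': 0.05, 'q': array([-1.26100093e+00,  5.33249521e-02,  1.61426178e+00, -3.09228686e-05,
        1.47596377e+00, -1.19030469e-01]), 'dq': array([ 7.13875703e-04,  1.55507659e-03, -1.74490011e-03, -3.37101860e-03,
        2.42406175e-05, -2.06540326e-04]), 'effort': array([ 1.42644767e-03, -3.95179689e+01, -3.71657217e+01, -1.03669108e-04,
        4.05488754e-03, -4.04709525e-06]), 'tool_pos': array([ 0.25966803, -0.56784506,  0.23010202]), 'tool_rot': array([-3.06775235e+00, -6.68039201e-01,  3.40813122e-04]), 'contact_force': array([ 0.57427784, -0.00907809, -0.7290244 ]), 'wrist_torque': array([ 0.00974233, -0.03099261,  0.05455276]), 'grip_force': 0.0, 'opening': 0.08551463495882408} 0.0187
```

View pics/top0.png

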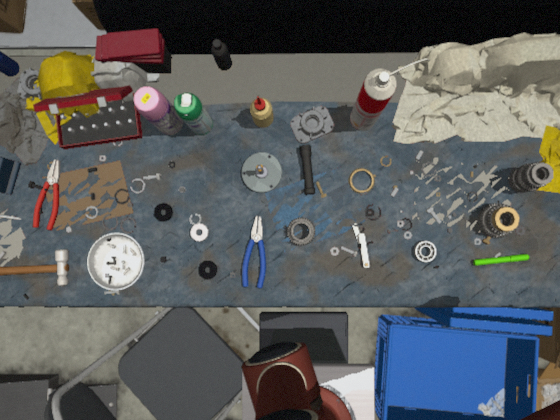

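View pics/side0.png

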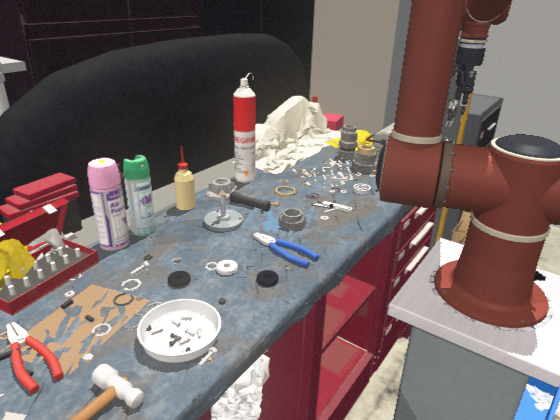

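The top view shows the stand at (261,172), the gear at (300,232), a brass ring at (361,181), the bearing at (425,252) and a pale collar at (199,232). The look-alikes are the black collars at (163,212) and (208,269), and the gear stacks at (497,220), with a brass ring on top, and (530,178). A flanged casting is at (313,122). The parts lying flat and alone on the bench fit the description. I'll confirm them in one crop and measure.

```bash
python3 - <<'E'
from h import *
z=np.load('pics/top0.npz'); im,d=z['im'],z['d']; P=cloud('top',d)
K,T=ext('top')
bench=np.median(P[200:290,150:450,2]); print('bench z',bench)
tiles=[]
for n,(u,v),h,r in [('stand',(261,172),.012,.05),('gear',(300,232),.036,.035),('ring',(361,181),.009,.033),('bearing',(425,252),.015,.026),('collar',(199,232),.012,.022)]:
    p=P[v-28:v+28,u-28:v*0+u+28].reshape(-1,3); 
    c0=plane('top',u,v,h)
    m=(p[:,2]-bench>h*0.6)&(np.hypot(*(p[:,:2]-c0[:2]).T)<r*1.25)
    q=p[m]; c,R=cv2.minEnclosingCircle(q[:,:2].astype(np.float32)) if len(q) else ((0,0),0)
    print(n,c0.round(4),len(q),'enc',np.round(c,4),round(R,4),'mean',q.mean(0).round(4),'maxz',q[:,2].max().round(3))
    t=cv2.resize(im[v-26:v+26,u-26:u+26],(260,260),interpolation=cv2.INTER_CUBIC); tiles.append(t)
tiles.append(cv2.resize(im[210-26:210+52,490-26:490+52],(260,260)))
cv2.imwrite('pics/crops.png',np.vstack([np.hstack(tiles[:3]),np.hstack(tiles[3:])])[:,:,::-1])
E
```

```text
bench z 0.001229047490576618
stand [0.6198 0.113  0.012 ] 1184 enc [0.6192 0.113 ] 0.05 mean [0.6186 0.1128 0.0154] maxz 0.093
gear [0.4709 0.0174 0.036 ] 246 enc [0.4707 0.016 ] 0.0356 mean [0.4711 0.0174 0.0754] maxz 1.23
ring [ 0.5968 -0.1333  0.009 ] 132 enc [ 0.5941 -0.13  ] 0.0399 mean [ 0.5937 -0.1336  0.009 ] maxz 0.015
bearing [ 0.4226 -0.2846  0.015 ] 271 enc [ 0.4242 -0.2842] 0.0261 mean [ 0.4234 -0.2846  0.0144] maxz 0.023
collar [0.4721 0.2647 0.012 ] 207 enc [0.4713 0.2656] 0.0228 mean [0.4713 0.2661 0.0119] maxz 0.019
```

View pics/crops.png

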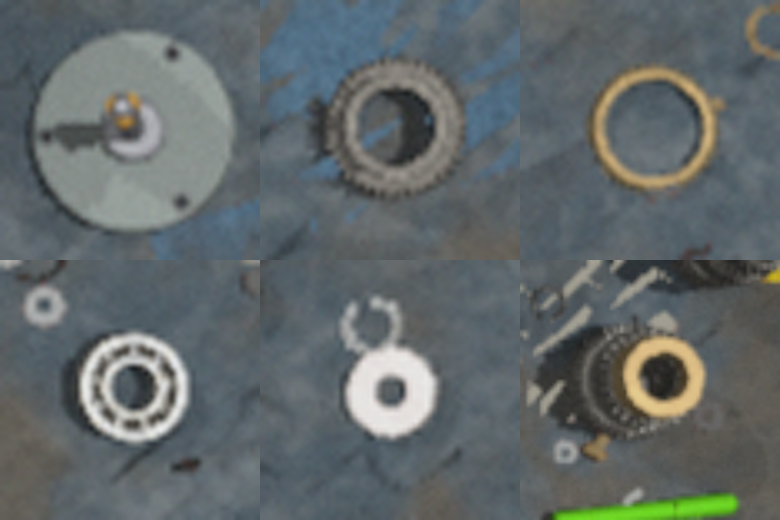

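The crop confirms them: the gear is hub up, with a full brass ring, a bearing with visible balls and a pale collar with a loose snap ring touching it on its +x side. I'll use yaw 0 for every grasp, with the fingers closing along world y. First I move to a hover above the gear.

```bash
python3 -m handwheel '[{"roll":0.107},{"roll":0.107},{"roll":0.107},{"roll":0.108},{"tx":13,"ty":-36},{"tx":13,"ty":-36},{"tx":13,"ty":-36},{"tx":13,"ty":-36},{"tx":13,"ty":-36},{"tx":13,"ty":-36},{"tx":13,"ty":-36},{"tx":13,"ty":-36}]' 85 60
python3 -m handwheel '[{"tx":13,"ty":-37},{"tx":13,"ty":-37},{"tx":13,"ty":-37},{"tx":13,"ty":-37},{"tx":13,"ty":-37},{"tx":13,"ty":-37},{"tx":13,"ty":-37},{"tx":13,"ty":-37},{},{}]'
python3 - <<'E'
from h import *
im,d,o=grab('wrist','w1'); K,T=ext('wrist',o); print(o['tool_pos'],o['tool_rot'],K[0,0],T.round(3).tolist())
E
```

```text
[ 0.25968329 -0.56786345  0.23014504] [-3.06775436e+00 -6.67985327e-01  2.72355212e-04] 311.43553604177015 [[0.416, -0.864, -0.282, 0.333], [-0.909, -0.397, -0.127, -0.535], [-0.002, 0.309, -0.951, 0.373], [0.0, 0.0, 0.0, 1.0]]$[0]: bad value
$[0]: bad value
```

View pics/w1.png

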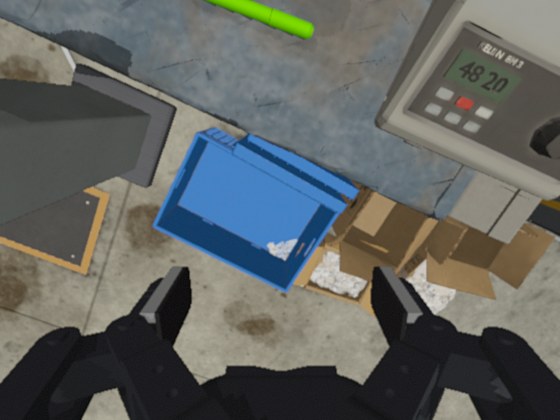

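The wrist picture shows only the parked view: open fingers at the bottom and a scale at upper right. The move was refused, so I'll give all the keys.

```bash
python3 -m handwheel '[{"tx":0,"ty":0,"tz":0,"roll":0.107},{"tx":0,"ty":0,"tz":0,"roll":0.107},{"tx":0,"ty":0,"tz":0,"roll":0.107},{"tx":0,"ty":0,"tz":0,"roll":0.108},{"tx":13,"ty":-36,"tz":0,"roll":0},{"tx":13,"ty":-36,"tz":0,"roll":0},{"tx":13,"ty":-36,"tz":0,"roll":0},{"tx":13,"ty":-36,"tz":0,"roll":0},{"tx":13,"ty":-36,"tz":0,"roll":0},{"tx":13,"ty":-36,"tz":0,"roll":0},{"tx":13,"ty":-36,"tz":0,"roll":0},{"tx":13,"ty":-36,"tz":0,"roll":0}]' 85 60
```

```text
t: 1.15
tool_pos: [0.364, -0.2785, 0.231]
tool_rot: [-3.141, 0.001, 0.0]
contact_force: [0.8, -0.4, -0.4]
opening: 0.0853
grip_force: 0.0
```

```bash
python3 -m handwheel '[{"tx":13,"ty":-37,"tz":0,"roll":0},{"tx":13,"ty":-37,"tz":0,"roll":0},{"tx":13,"ty":-37,"tz":0,"roll":0},{"tx":13,"ty":-37,"tz":0,"roll":0},{"tx":13,"ty":-37,"tz":0,"roll":0},{"tx":14,"ty":-37,"tz":0,"roll":0},{"tx":14,"ty":-37,"tz":0,"roll":0},{"tx":14,"ty":-37,"tz":0,"roll":0},{"tx":0,"ty":0,"tz":0,"roll":0},{"tx":0,"ty":0,"tz":0,"roll":0}]'
python3 - <<'E'
from h import *
im,d,o=grab('wrist','w2'); K,T=ext('wrist',o); print(o['tool_pos'],o['tool_rot'],T.round(3).tolist())
P=cloud('wrist',d,o)
for nm,c0,lo,hi,rmax in [('hubtop',(.4707,.0165),.031,.042,.030),('stand',(.619,.113),.008,.017,.056)]:
    m=(P[...,2]>lo)&(P[...,2]<hi)&(np.hypot(P[...,0]-c0[0],P[...,1]-c0[1])<rmax)
    q=P[m]; print(nm,len(q)); 
    if len(q)>20:
        print(np.round(cv2.minEnclosingCircle(q[:,:2].astype(np.float32))[0],4),cv2.minEnclosingCircle(q[:,:2].astype(np.float32))[1],'med z',np.median(q[:,2]), 'bbox',q.min(0).round(4),q.max(0).round(4))
E
```

```text
t: 1.98
tool_pos: [0.4709, 0.0174, 0.2309]
tool_rot: [3.141, 0.007, -0.002]
contact_force: [0.2, 0.1, 0.8]
opening: 0.0846
grip_force: 0.0
[0.47093869 0.0174355  0.23088832] [ 3.14148285e+00  6.64835335e-03 -1.58727206e-03] [[0.005, -0.951, -0.31, 0.551], [-1.0, -0.005, -0.002, 0.018], [0.0, 0.31, -0.951, 0.373], [0.0, 0.0, 0.0, 1.0]]
hubtop 708
[0.4754 0.0168] 0.025190014392137527 med z 0.035547291387314106 bbox [ 0.451  -0.0082  0.031 ] [0.5004 0.0418 0.0383]
stand 5814
[0.6218 0.1133] 0.0503363236784935 med z 0.011687272708902685 bbox [0.5716 0.0636 0.0081] [0.6525 0.1628 0.017 ]
```

View pics/w2.png

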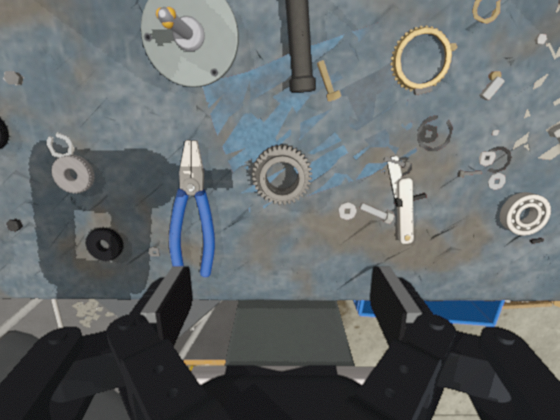

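The gear sits at (283,174) in the wrist view, the stand's post at (185,30), the ring at (422,58), the bearing at (527,214) and the collar at (71,174). Top and wrist disagree by 2–4 mm in x. I'll grip in between, then measure the held gear and the stand with the same wrist camera.

```bash
python3 -m handwheel '[{"tx":2,"ty":0,"tz":36,"roll":0},{"tx":1,"ty":0,"tz":36,"roll":0},{"tx":0,"ty":0,"tz":36,"roll":0},{"tx":0,"ty":0,"tz":36,"roll":0},{"tx":0,"ty":0,"tz":25,"roll":0},{"tx":0,"ty":0,"tz":15,"roll":0},{"tx":0,"ty":0,"tz":12,"roll":0},{"tx":0,"ty":0,"tz":8,"roll":0},{"tx":0,"ty":0,"tz":3,"roll":0},{"tx":0,"ty":0,"tz":0,"roll":0}]' &&
python3 -m handwheel '[{"tx":0,"ty":0,"tz":0,"roll":0},{"tx":0,"ty":0,"tz":0,"roll":0},{"tx":0,"ty":0,"tz":0,"roll":0},{"tx":0,"ty":0,"tz":0,"roll":0},{"tx":0,"ty":0,"tz":0,"roll":0},{"tx":0,"ty":0,"tz":0,"roll":0},{"tx":0,"ty":0,"tz":0,"roll":0},{"tx":0,"ty":0,"tz":0,"roll":0},{"tx":0,"ty":0,"tz":0,"roll":0},{"tx":0,"ty":0,"tz":0,"roll":0}]' 40 60
```

```text
t: 2.87
tool_pos: [0.4735, 0.0147, 0.0239]
tool_rot: [-3.142, 0.003, 0.002]
contact_force: [-1.1, -0.9, 0.0]
opening: 0.0849
grip_force: 0.0
t: 3.7
tool_pos: [0.475, 0.0159, 0.0262]
tool_rot: [-3.141, -0.0, -0.002]
contact_force: [-3.3, 0.8, 7.3]
opening: 0.0449
grip_force: 60.0
```

```bash
python3 - <<'E'
from h import *
im,d,o=grab('wrist','w3'); print(o['tool_pos'],o['opening'],o['grip_force'],o['contact_force'])
s,_,_=grab('side','s3')
a=im[120:400,120:440]; b=s[150:270,230:350]
cv2.imwrite('pics/c3.png',np.hstack([cv2.resize(a,(400,350)),cv2.resize(b,(350,350),interpolation=cv2.INTER_CUBIC)])[:,:,::-1])
E
```

```text
[0.47495736 0.01590235 0.02623127] 0.04486787072359564 59.97746363282204 [-3.29252868  0.82207523  7.31439495]
```

View pics/c3.png

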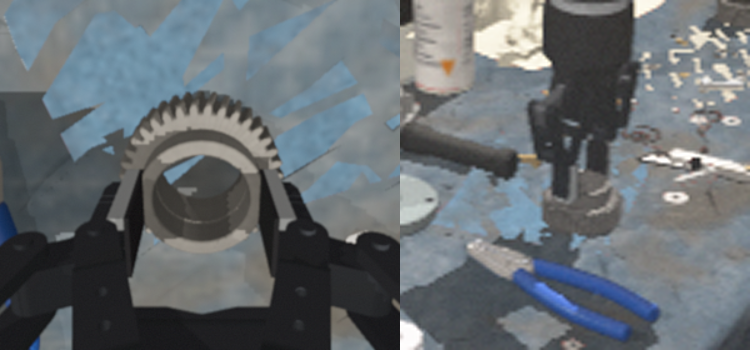

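The gear is gripped across the hub, but its centre seems ahead (+x) of the pads. I'll measure it by depth.

```bash
cat > hub.py <<'E'
from h import *
import sys
def circ(xy):
    A=np.c_[2*xy,np.ones(len(xy))]; s=np.linalg.lstsq(A,(xy**2).sum(1),rcond=None)[0]; return s[:2],np.sqrt(s[2]+s[0]**2+s[1]**2)
E
python3 - <<'E'
from hub import *
z=np.load('pics/w3.npz'); d=z['d']; o=dict(tool_pos=z['p'],tool_rot=z['r']); P=cloud('wrist',d,o)
for zc in (.036,):
    m=(abs(P[...,2]-zc)<.003)&(np.hypot(P[...,0]-.475,P[...,1]-.016)<.04); m[:, :]=m
    q=P[m]; print(len(q),q.min(0),q.max(0),np.median(q[:,2]))
vis=np.zeros(d.shape,np.uint8); vis[m]=255; 
# profile down the centre column
T=ext('wrist',o); 
for v in range(180,330,8): print(v,P[v,282].round(4),P[v,225].round(4),P[v,335].round(4))
E
```

```text
3500 [ 0.45013323 -0.01987975  0.03300505] [0.50026553 0.05155453 0.03899054] 0.03564636197181803
180 [0.5166 0.0154 0.0009] [0.5165 0.0468 0.0007] [ 0.5168 -0.0136  0.0017]
188 [0.512  0.0154 0.0006] [5.118e-01 4.720e-02 2.000e-04] [ 0.5123 -0.0139  0.0018]
196 [0.5087 0.0154 0.0054] [ 0.507   0.0476 -0.0007] [ 0.5076 -0.0141  0.0015]
204 [0.5062 0.0154 0.012 ] [0.5026 0.0476 0.0006] [ 0.5032 -0.0143  0.0021]
212 [0.5051 0.0155 0.0218] [4.977e-01 4.800e-02 1.000e-04] [ 0.4982 -0.0147  0.0013]
220 [0.5007 0.0154 0.0215] [0.4933 0.048  0.0014] [ 0.4938 -0.0147  0.0026]
228 [0.5001 0.0155 0.0309] [0.4918 0.0466 0.01  ] [ 0.4958 -0.0117  0.02  ]
236 [0.4977 0.0155 0.0348] [0.4901 0.0454 0.0172] [ 0.4896 -0.0128  0.0158]
244 [4.778e-01 1.530e-02 3.000e-04] [0.4875 0.0448 0.0215] [ 0.4878 -0.0118  0.022 ]
252 [0.4733 0.0153 0.0016] [0.4834 0.0449 0.0225] [ 0.4834 -0.012   0.0222]
260 [0.4683 0.0153 0.0022] [0.4866 0.0422 0.0375] [ 0.487  -0.0092  0.0381]
268 [0.4631 0.0153 0.0024] [0.486  0.0411 0.044 ] [ 0.4865 -0.0082  0.0447]
276 [0.4574 0.0153 0.0019] [0.4867 0.0397 0.0521] [ 0.4868 -0.0069  0.0522]
284 [0.4561 0.0153 0.0087] [0.4861 0.0388 0.0574] [ 0.4859 -0.0062  0.057 ]
292 [0.4563 0.0153 0.0174] [0.4837 0.0386 0.0595] [ 0.4825 -0.0062  0.0576]
300 [0.4564 0.0154 0.0251] [0.4809 0.0385 0.061 ] [ 0.4791 -0.0063  0.0583]
308 [0.4559 0.0154 0.0314] [0.4772 0.0386 0.0611] [ 0.4757 -0.0064  0.0589]
316 [0.4544 0.0154 0.0359] [0.4735 0.0388 0.0612] [ 0.4728 -0.0063  0.0602]
324 [0.4218 0.0152 0.0008] [0.4713 0.0386 0.0634] [ 0.4698 -0.0063  0.0614]
```

The hub's centre is at x .4753, y .0155, with the TCP at (.4750, .0159), so the wrist camera and tool agree well and the gear is centred. Next I lift and go over the stand.

```bash
python3 -m handwheel '[{"tx":0,"ty":0,"tz":-10,"roll":0},{"tx":0,"ty":0,"tz":-25,"roll":0},{"tx":0,"ty":0,"tz":-30,"roll":0},{"tx":0,"ty":0,"tz":-35,"roll":0},{"tx":0,"ty":0,"tz":-20,"roll":0},{"tx":20,"ty":-13,"tz":0,"roll":0},{"tx":29,"ty":-20,"tz":0,"roll":0},{"tx":29,"ty":-20,"tz":0,"roll":0},{"tx":29,"ty":-20,"tz":0,"roll":0},{"tx":25,"ty":-16,"tz":0,"roll":0},{"tx":15,"ty":-8,"tz":0,"roll":0},{"tx":0,"ty":0,"tz":0,"roll":0}]' 40 80 && 
python3 -m handwheel '[{"tx":0,"ty":0,"tz":0,"roll":0},{"tx":0,"ty":0,"tz":0,"roll":0}]' && cat > meas.py <<'E'
from hub import *
def band(P,lo,hi,c,rmax,rmin=0):
    r=np.hypot(P[...,0]-c[0],P[...,1]-c[1]); m=(P[...,2]>lo)&(P[...,2]<hi)&(r<rmax)&(r>=rmin); return P[m],m
def rep(n,q):
    if len(q)<10: print(n,len(q)); return
    c,R=cv2.minEnclosingCircle(q[:,:2].astype(np.float32)); print(n,len(q),'enc',np.round(c,4),round(R,4),'bbox',q.min(0).round(4),q.max(0).round(4),'med',np.median(q,0).round(4))
E
python3 - <<'E'
from meas import *
im,d,o=grab('wrist','w4'); P=cloud('wrist',d,o); p=o['tool_pos']; print(p,o['tool_rot'],o['opening'],o['contact_force'])
rep('flange',band(P,.008,.016,(.62,.113),.056)[0])
rep('post',band(P,.05,.095,(.62,.113),.02)[0])
rep('hub',band(P,p[2]+.006,p[2]+.013,p,.03)[0])
for v in range(150,330,8): print(v,P[v,282].round(4),d[v,282].round(4))
E
```

```text
t: 4.8
tool_pos: [0.6226, 0.1143, 0.1433]
tool_rot: [-3.141, -0.003, 0.0]
contact_force: [-1.0, -0.5, -4.9]
opening: 0.0439
grip_force: 83.1
t: 4.97
tool_pos: [0.6196, 0.1123, 0.143]
tool_rot: [3.141, -0.0, -0.005]
contact_force: [0.0, 0.4, -6.0]
opening: 0.0439
grip_force: 83.1
[0.61958635 0.11229065 0.1430397 ] [ 3.14105684e+00 -1.07559838e-04 -4.77203726e-03] 0.04394723626480478 [ 0.02678574  0.40361788 -6.00187871]
flange 5054 enc [0.6217 0.1132] 0.0501 bbox [0.5718 0.0634 0.0081] [0.6717 0.1627 0.0159] med [0.6419 0.1131 0.0117]
post 0
hub 3373 enc [0.6233 0.1122] 0.0287 bbox [0.5947 0.0847 0.149 ] [0.6453 0.1398 0.156 ] med [0.6251 0.1123 0.1521]
150 [0.6631 0.1113 0.011 ] 0.272
158 [0.6562 0.1113 0.0114] 0.2738
166 [0.649  0.1113 0.0109] 0.2765
174 [0.6418 0.1113 0.0106] 0.279
182 [0.6362 0.1113 0.0179] 0.2738
190 [0.6293 0.1113 0.0197] 0.2743
198 [0.6523 0.1118 0.1227] 0.1693
206 [0.6508 0.1118 0.1322] 0.1607
214 [0.6484 0.1118 0.1379] 0.1561
222 [0.6448 0.1118 0.1396] 0.1556
230 [0.6446 0.1119 0.1496] 0.1462
238 [0.6422 0.1119 0.1535] 0.1432
246 [5.661e-01 1.111e-01 2.000e-04] 0.3125
254 [0.5579 0.1111 0.0015] 0.3139
262 [ 0.5475  0.111  -0.0011] 0.3196
270 [5.391e-01 1.110e-01 4.000e-04] 0.3207
278 [0.6004 0.1117 0.1186] 0.1893
286 [0.6009 0.1117 0.1281] 0.1802
294 [0.6008 0.1117 0.136 ] 0.1727
302 [0.6016 0.1118 0.1446] 0.1643
310 [0.601  0.1118 0.1505] 0.1589
318 [0.5972 0.1118 0.152 ] 0.1586
326 [0.477  0.1109 0.0094] 0.3317
```

View pics/w4.png

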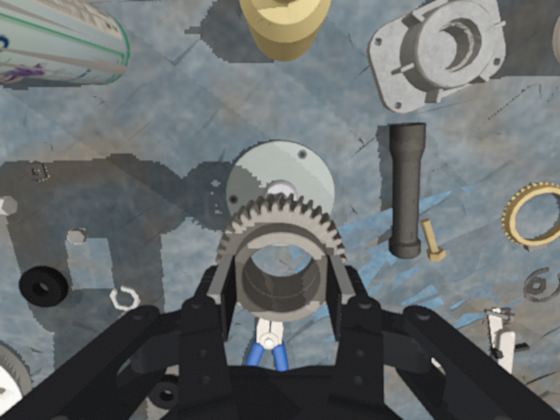

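The held gear's centre is about (.620, .1122) and the flange's is (.6217, .1131). I'll shift about 2 mm, descend to just above the spigot and check again.

```bash
python3 -m handwheel '[{"tx":2,"ty":-1,"tz":0,"roll":0},{"tx":0,"ty":0,"tz":20,"roll":0},{"tx":0,"ty":0,"tz":25,"roll":0},{"tx":0,"ty":0,"tz":25,"roll":0},{"tx":0,"ty":0,"tz":18,"roll":0},{"tx":0,"ty":0,"tz":0,"roll":0},{"tx":0,"ty":0,"tz":0,"roll":0},{"tx":0,"ty":0,"tz":0,"roll":0}]' &&
python3 - <<'E'
from meas import *
im,d,o=grab('wrist','w5'); P=cloud('wrist',d,o); p=o['tool_pos']; print(p)
rep('flange',band(P,.008,.016,(.62,.113),.056)[0]); 
q,m=band(P,p[2]+.006,p[2]+.014,p,.03); print(q[:,0].min(),q[:,0].max())
rep('post',band(P,.07,.095,(.62,.113),.015)[0])
q,_=band(P,.075,.081,(.62,.113),.015); rep('cyl',q)
E
```

```text
t: 5.68
tool_pos: [0.624, 0.1134, 0.058]
tool_rot: [-3.141, 0.001, -0.004]
contact_force: [-0.2, -0.1, -5.6]
opening: 0.0442
grip_force: 83.4
[0.62397634 0.11338124 0.05803596]
flange 6061 enc [0.6221 0.1135] 0.0502 bbox [0.5959 0.0637 0.0081] [0.6716 0.1635 0.014 ] med [0.6504 0.1121 0.0116]
0.5990985149445949 0.6495107324191537
post 1096 enc [0.622  0.1131] 0.0087 bbox [0.6134 0.1053 0.07  ] [0.6289 0.1216 0.09  ] med [0.6256 0.1134 0.0828]
cyl 204 enc [0.6235 0.1134] 0.0083 bbox [0.6217 0.1053 0.0751] [0.6289 0.1216 0.081 ] med [0.6276 0.1139 0.0794]
```

```bash
python3 -m handwheel '[{"tx":-2,"ty":0,"tz":0,"roll":0},{"tx":0,"ty":0,"tz":0,"roll":0},{"tx":0,"ty":0,"tz":5,"roll":0},{"tx":0,"ty":0,"tz":4,"roll":0},{"tx":0,"ty":0,"tz":4,"roll":0},{"tx":0,"ty":0,"tz":0,"roll":0},{"tx":0,"ty":0,"tz":0,"roll":0}]'
```

```text
t: 6.32
tool_pos: [0.6204, 0.1135, 0.0424]
tool_rot: [3.142, -0.0, -0.003]
contact_force: [0.9, 0.5, -5.9]
opening: 0.0435
grip_force: 83.3
```

```bash
python3 -m handwheel '[{"tx":1,"ty":0,"tz":0,"roll":0},{"tx":0,"ty":0,"tz":2,"roll":0},{"tx":0,"ty":0,"tz":1,"roll":0},{"tx":0,"ty":0,"tz":1,"roll":0},{"tx":0,"ty":0,"tz":0,"roll":0},{"tx":0,"ty":0,"tz":0,"roll":0}]'; python3 -m handwheel '[{"tx":0,"ty":0,"tz":1,"roll":0},{"tx":0,"ty":0,"tz":0,"roll":0}]'
```

```text
t: 6.82
tool_pos: [0.6219, 0.1135, 0.0392]
tool_rot: [3.142, -0.0, -0.0]
contact_force: [-1.0, 0.1, -5.9]
opening: 0.0438
grip_force: 83.4
t: 6.98
tool_pos: [0.6223, 0.1135, 0.0387]
tool_rot: [-3.142, 0.0, -0.001]
contact_force: [0.3, -0.6, -3.2]
opening: 0.0437
grip_force: 83.5
```

Contact is starting (load 5.9 → 3.2 N). I'll press down slightly, then release.

```bash
python3 -m handwheel '[{"tx":0,"ty":0,"tz":1,"roll":0},{"tx":0,"ty":0,"tz":1,"roll":0},{"tx":0,"ty":0,"tz":0,"roll":0}]'; python3 -m handwheel '[{"tx":0,"ty":0,"tz":0,"roll":0},{"tx":0,"ty":0,"tz":0,"roll":0},{"tx":0,"ty":0,"tz":0,"roll":0},{"tx":0,"ty":0,"tz":0,"roll":0},{"tx":0,"ty":0,"tz":0,"roll":0},{"tx":0,"ty":0,"tz":-5,"roll":0},{"tx":0,"ty":0,"tz":-15,"roll":0},{"tx":0,"ty":0,"tz":-35,"roll":0},{"tx":0,"ty":0,"tz":-38,"roll":0},{"tx":0,"ty":0,"tz":-40,"roll":0},{"tx":0,"ty":0,"tz":-40,"roll":0},{"tx":0,"ty":0,"tz":0,"roll":0}]' 85
python3 - <<'E'
from meas import *
im,d,o=grab('wrist','w6'); P=cloud('wrist',d,o); p=o['tool_pos']; print(p)
rep('flange',band(P,.009,.016,(.62,.113),.056)[0])
rep('teeth',band(P,.030,.037,(.62,.113),.04)[0]);rep('hub',band(P,.043,.053,(.62,.113),.03)[0])
c=np.load('pics/w2.npz'); o2=dict(tool_pos=c['p'],tool_rot=c['r']); P2=cloud('wrist',c['d'],o2)
q,m=band(P2,.006,.014,(.5968,-.1335),.037,.022); rep('ring',q); print(circ(q[:,:2]))
rep('bearing',band(P2,.011,.02,(.4242,-.2843),.03)[0]); rep('collar',band(P2,.0085,.017,(.472,.265),.026)[0])
E
```

```text
t: 7.23
tool_pos: [0.6225, 0.1135, 0.0386]
tool_rot: [3.141, -0.0, 0.0]
contact_force: [-5.9, -0.4, 7.0]
opening: 0.0439
grip_force: 84.9
t: 8.23
tool_pos: [0.6271, 0.114, 0.2227]
tool_rot: [-3.14, 0.0, -0.03]
contact_force: [1.3, -0.2, 1.4]
opening: 0.0847
grip_force: 0.0
[0.62713368 0.11396508 0.22273502]
flange 2648 enc [0.6217 0.1134] 0.05 bbox [0.5728 0.0636 0.009 ] [0.6714 0.1625 0.016 ] med [0.6314 0.1104 0.0116]
teeth 1127 enc [0.623  0.1141] 0.0353 bbox [0.588  0.0799 0.03  ] [0.6576 0.1484 0.0369] med [0.6325 0.1163 0.0336]
hub 787 enc [0.6233 0.114 ] 0.0252 bbox [0.5988 0.0897 0.043 ] [0.6481 0.1385 0.0527] med [0.626  0.1141 0.0476]
ring 945 enc [ 0.598  -0.1355] 0.0339 bbox [ 0.5646 -0.1668  0.006 ] [ 0.6304 -0.1029  0.0108] med [ 0.5979 -0.1314  0.0082]
(array([ 0.59913631, -0.13274903]), np.float64(0.027859995559832))
bearing 1147 enc [ 0.4257 -0.2835] 0.0272 bbox [ 0.4009 -0.3106  0.011 ] [ 0.4527 -0.2574  0.0171] med [ 0.4278 -0.2837  0.0138]
collar 988 enc [0.474  0.2658] 0.0231 bbox [0.4511 0.2438 0.0085] [0.4961 0.2879 0.014 ] med [0.4748 0.2654 0.0114]
```

View pics/w6.png

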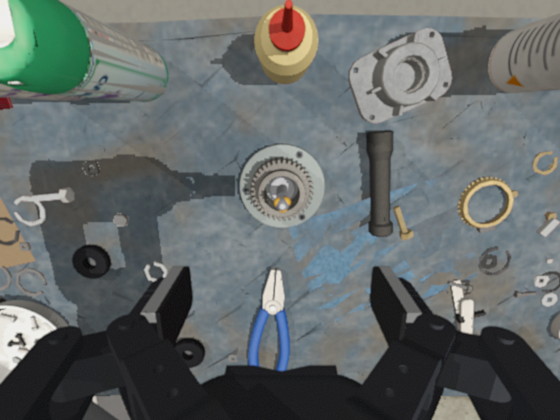

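The gear is seated: toothed top at z .034, hub top at .048, centre (.623, .114). The brass ring is at (487,202), with a small brass nub at (512,190) just beside its rim. I'll hover over the ring and look closely.

```bash
python3 -m handwheel '[{"tx":-4,"ty":35,"tz":0,"roll":0},{"tx":-4,"ty":36,"tz":0,"roll":0},{"tx":-4,"ty":36,"tz":10,"roll":0},{"tx":-4,"ty":36,"tz":15,"roll":0},{"tx":-4,"ty":36,"tz":15,"roll":0},{"tx":-4,"ty":36,"tz":15,"roll":0},{"tx":-4,"ty":33,"tz":15,"roll":0},{"tx":0,"ty":0,"tz":0,"roll":0},{"tx":0,"ty":0,"tz":0,"roll":0},{"tx":0,"ty":0,"tz":0,"roll":0}]'
python3 - <<'E'
from meas import *
im,d,o=grab('wrist','w7'); P=cloud('wrist',d,o); p=o['tool_pos']; print(p,o['tool_rot'])
q,m=band(P,.006,.014,(.5975,-.134),.040,.022); rep('ring',q)
h=cv2.cvtColor(im,cv2.COLOR_RGB2HSV); g=(h[...,0]>10)&(h[...,0]<30)&(h[...,1]>90)&(np.hypot(P[...,0]-.5975,P[...,1]+.134)<.05)
q=P[g]; rep('brass',q)
ys,xs=np.where(g); v0,u0=int(ys.mean()),int(xs.mean()); cv2.imwrite('pics/c7.png',cv2.resize(im[v0-60:v0+60,u0-80:u0+80],(800,600),interpolation=cv2.INTER_CUBIC)[:,:,::-1]); print(u0,v0)
E
```

```text
t: 9.12
tool_pos: [0.5939, -0.1341, 0.1393]
tool_rot: [-3.141, 0.001, 0.0]
contact_force: [0.4, -0.8, 0.2]
opening: 0.0849
grip_force: 0.0
[ 0.59385498 -0.13409949  0.13933734] [-3.14098021e+00  8.07022887e-04  3.33753751e-04]
ring 1099 enc [ 0.5977 -0.1356] 0.0336 bbox [ 0.5643 -0.1656  0.006 ] [ 0.6306 -0.1038  0.0107] med [ 0.6009 -0.1341  0.0084]
brass 968 enc [ 0.6031 -0.1292] 0.0395 bbox [ 0.5699 -0.1676  0.0011] [ 0.632  -0.0909  0.1542] med [ 0.6093 -0.1306  0.008 ]
278 186
```

View pics/c7.png

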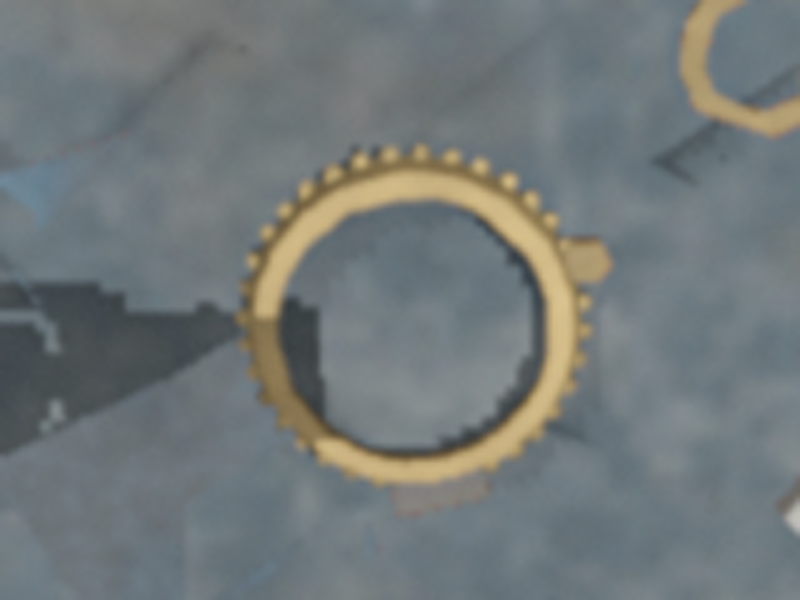

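The ring is at crop (418,318), centre about (.5975, −.1347). A loose brass nut lies against its rim at crop (590,258), where the right finger would land. I'll roll +0.45 rad so the fingers miss it.

```bash
python3 -m handwheel '[{"tx":4,"ty":0.5,"tz":0,"roll":0},{"tx":0,"ty":0,"tz":25,"roll":0.11},{"tx":0,"ty":0,"tz":30,"roll":0.11},{"tx":0,"ty":0,"tz":30,"roll":0.11},{"tx":0,"ty":0,"tz":25,"roll":0.12},{"tx":0,"ty":0,"tz":10,"roll":0},{"tx":0,"ty":0,"tz":0,"roll":0},{"tx":0,"ty":0,"tz":0,"roll":0},{"tx":0,"ty":0,"tz":0,"roll":0}]' 74 40
python3 - <<'E'
from meas import *
im,d,o=grab('wrist','w8'); P=cloud('wrist',d,o); p=o['tool_pos']; print(p,o['tool_rot'],o['contact_force'])
cv2.imwrite('pics/c8.png',cv2.resize(im[180:390,140:420],(800,600),interpolation=cv2.INTER_CUBIC)[:,:,::-1])
q,m=band(P,.006,.013,(.5975,-.134),.040,.022); rep('ring',q)
R=cv2.Rodrigues(np.array(o['tool_rot']))[0]; L=(P-p)@R
m=(abs(L[...,0])<.012)&(abs(abs(L[...,1])-.037)<.012)&(P[...,2]<.05)&(P[...,2]>.014); print('tip min z',np.sort(P[m][:,2])[:30:6])
E
```

```text
t: 9.92
tool_pos: [0.5999, -0.1352, 0.0218]
tool_rot: [3.063, -0.698, 0.006]
contact_force: [0.1, -0.2, 0.5]
opening: 0.0738
grip_force: 0.0
[ 0.59988971 -0.13516942  0.02179518] [ 3.06269478 -0.69751431  0.00625646] [ 0.14275921 -0.19990648  0.50558752]
ring 2902 enc [ 0.5979 -0.1366] 0.0341 bbox [ 0.5642 -0.1681  0.006 ] [ 0.6307 -0.1043  0.0105] med [ 0.6018 -0.1366  0.0084]
tip min z [0.02935923 0.03025846 0.03061743 0.03092185 0.03119562]
```

View pics/c8.png

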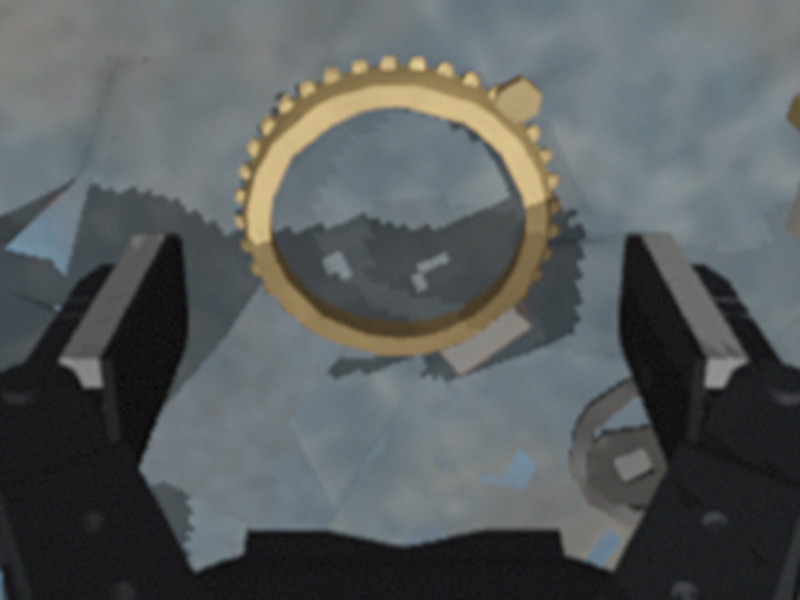

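The tips stand about 8 mm behind the TCP at this opening, so the TCP must go to about z = −2 mm.

```bash
python3 -m handwheel '[{"tx":-1.8,"ty":1.4,"tz":0,"roll":0},{"tx":0,"ty":0,"tz":12,"roll":0},{"tx":0,"ty":0,"tz":8,"roll":0},{"tx":0,"ty":0,"tz":3,"roll":0},{"tx":0,"ty":0,"tz":0,"roll":0},{"tx":0,"ty":0,"tz":0,"roll":0}]' && python3 -m handwheel '[{"tx":0,"ty":0,"tz":0,"roll":0},{"tx":0,"ty":0,"tz":0,"roll":0},{"tx":0,"ty":0,"tz":0,"roll":0},{"tx":0,"ty":0,"tz":0,"roll":0},{"tx":0,"ty":0,"tz":0,"roll":0},{"tx":0,"ty":0,"tz":0,"roll":0}]' 52 30
```

```text
t: 10.47
tool_pos: [0.5951, -0.1353, -0.0045]
tool_rot: [-3.062, 0.701, 0.002]
contact_force: [-1.5, -0.7, 1.1]
opening: 0.0737
grip_force: 0.0
t: 10.97
tool_pos: [0.5962, -0.1356, -0.0032]
tool_rot: [3.062, -0.701, 0.002]
contact_force: [0.8, -0.2, 1.8]
opening: 0.059
grip_force: 33.0
```

```bash
python3 -m handwheel '[{"tx":0,"ty":0,"tz":-10,"roll":0},{"tx":0,"ty":0,"tz":-40,"roll":0},{"tx":0,"ty":0,"tz":-41,"roll":0},{"tx":0,"ty":0,"tz":-41,"roll":0},{"tx":-12,"ty":-34,"tz":0,"roll":0},{"tx":-12,"ty":-34,"tz":0,"roll":0},{"tx":-12,"ty":-34,"tz":0,"roll":0},{"tx":-12,"ty":-34,"tz":0,"roll":0},{"tx":-12,"ty":-34,"tz":0,"roll":0},{"tx":-12,"ty":-34,"tz":0,"roll":0},{"tx":-12,"ty":-32,"tz":0,"roll":0}]' && python3 -m handwheel '[{"tx":0,"ty":0,"tz":0,"roll":0},{"tx":0,"ty":0,"tz":0,"roll":0},{"tx":0,"ty":0,"tz":0,"roll":0}]' && python3 - <<'E'
from meas import *
im,d,o=grab('wrist','w9'); P=cloud('wrist',d,o); p=o['tool_pos']; print(p,o['tool_rot'])
cv2.imwrite('pics/c9.png',cv2.resize(im[120:390,100:460],(800,600))[:,:,::-1])
q,m=band(P,.043,.054,(.6227,.1137),.03); rep('hub',q)
q,m=band(P,.06,.093,(.6227,.1137),.014); rep('post',q)
h=cv2.cvtColor(im,cv2.COLOR_RGB2HSV); g=(h[...,0]>10)&(h[...,0]<30)&(h[...,1]>90)&(abs(P[...,2]-p[2]-.01)<.012); q=P[g];rep('ring',q); t=q[(q[:,2]>np.percentile(q[:,2],60)-.0)]; print(circ(t[:,:2]))
E
```

```text
t: 11.88
tool_pos: [0.6224, 0.1155, 0.1286]
tool_rot: [-3.062, 0.701, 0.0]
contact_force: [0.5, -0.3, -0.3]
opening: 0.0594
grip_force: 33.2
t: 12.13
tool_pos: [0.6224, 0.1134, 0.1282]
tool_rot: [3.062, -0.7, -0.001]
contact_force: [-0.3, 0.0, -1.8]
opening: 0.0593
grip_force: 33.3
[0.62239287 0.11342304 0.12824584] [ 3.06186285e+00 -7.00271599e-01 -7.98559881e-04]
hub 979 enc [0.6234 0.1136] 0.0252 bbox [0.5985 0.0888 0.043 ] [0.6482 0.1376 0.0496] med [0.6358 0.1094 0.0476]
post 347 enc [0.6209 0.1143] 0.0083 bbox [0.6136 0.106  0.0775] [0.6284 0.121  0.0902] med [0.6232 0.1129 0.0843]
ring 3509 enc [0.6257 0.112 ] 0.0327 bbox [0.5964 0.0803 0.1319] [0.6581 0.1447 0.1416] med [0.6223 0.1126 0.1388]
(array([0.62671753, 0.11194639]), np.float64(0.02749062157806332))
```

View pics/c9.png

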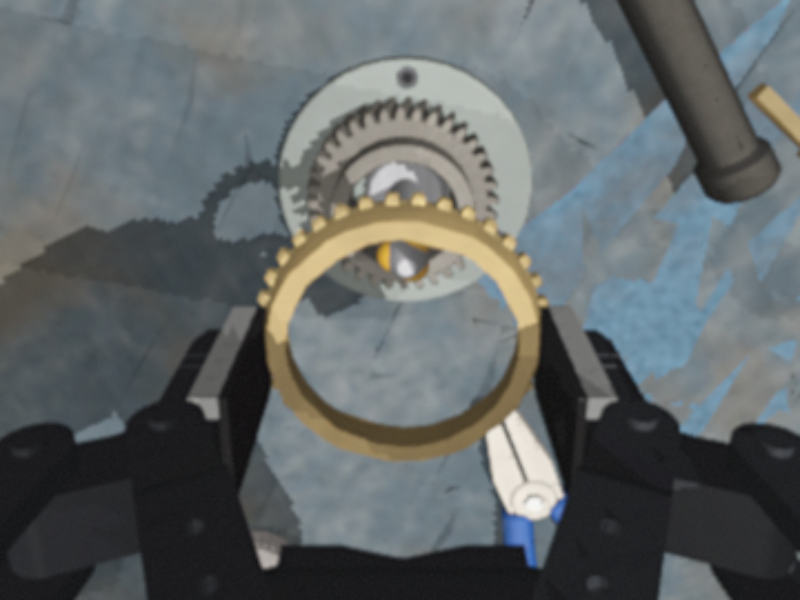

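The ring is held level, clear of the stand and about 3 mm ahead along tool x. I'll correct that, descend to about 12 mm above the hub and recheck.

```bash
python3 -m handwheel '[{"tx":-2.9,"ty":-0.4,"tz":0,"roll":0},{"tx":0,"ty":0,"tz":20,"roll":0},{"tx":0,"ty":0,"tz":25,"roll":0},{"tx":0,"ty":0,"tz":17,"roll":0},{"tx":0,"ty":0,"tz":8,"roll":0},{"tx":0,"ty":0,"tz":0,"roll":0},{"tx":0,"ty":0,"tz":0,"roll":0},{"tx":0,"ty":0,"tz":0,"roll":0}]' && cat > ringm.py <<'E'
from meas import *
import sys
im,d,o=grab('wrist',sys.argv[1]); P=cloud('wrist',d,o); p=o['tool_pos']; print(p,o['tool_rot'])
q,m=band(P,.045,.052,(.6227,.1137),.03); rep('hub',q)
q,m=band(P,.075,.081,(.6227,.1137),.014); rep('post',q)
q,m=band(P,.030,.037,(.6227,.1137),.04,.026); rep('teeth',q)
h=cv2.cvtColor(im,cv2.COLOR_RGB2HSV); g=(h[...,0]>10)&(h[...,0]<30)&(h[...,1]>90)&(abs(P[...,2]-p[2]-.01)<.012)&(np.hypot(P[...,0]-p[0],P[...,1]-p[1])>.022); q=P[g];rep('ring',q)
E
python3 ringm.py w10
```

```text
t: 12.85
tool_pos: [0.6215, 0.1149, 0.06]
tool_rot: [-3.061, 0.702, -0.004]
contact_force: [0.0, -0.3, -0.5]
opening: 0.0591
grip_force: 33.2
[0.62148527 0.11490796 0.05998872] [-3.06138768  0.70195873 -0.00384371]
hub 1306 enc [0.6229 0.1137] 0.0249 bbox [0.5981 0.0912 0.045 ] [0.6407 0.1383 0.0518] med [0.6173 0.1145 0.0477]
post 191 enc [0.6218 0.1129] 0.0089 bbox [0.6135 0.105  0.075 ] [0.6287 0.1211 0.081 ] med [0.6276 0.1113 0.0795]
teeth 1967 enc [0.6233 0.1138] 0.0352 bbox [0.5883 0.0788 0.03  ] [0.6579 0.1487 0.036 ] med [0.6457 0.1033 0.0336]
ring 5228 enc [0.6699 0.1058] 0.0753 bbox [0.5956 0.0818 0.058 ] [0.7436 0.1465 0.0819] med [0.6494 0.1088 0.0705]
```

```bash
sed -i 's/&(np.hypot(P\[...,0\]-p\[0\],P\[...,1\]-p\[1\])>.022)/\&(abs(np.hypot(P[...,0]-p[0],P[...,1]-p[1])-.03)<.009)\&(P[...,2]>p[2]+.003)/' ringm.py; python3 - <<'E'
from meas import *
z=np.load('pics/w10.npz'); im=z['im']; o=dict(tool_pos=z['p'],tool_rot=z['r']);p=z['p']; P=cloud('wrist',z['d'],o); print(ctrl.get_obs()['tool_pos'])
h=cv2.cvtColor(im,cv2.COLOR_RGB2HSV); g=(h[...,0]>10)&(h[...,0]<30)&(h[...,1]>90)&(abs(P[...,2]-p[2]-.008)<.006)&(abs(np.hypot(P[...,0]-p[0],P[...,1]-p[1])-.03)<.009); q=P[g];rep('ring',q)
E
python3 -m handwheel '[{"tx":0,"ty":0,"tz":0,"roll":0},{"tx":0,"ty":0,"tz":0,"roll":0}]'
```

```text
[0.62169819 0.1150317  0.06028687]
ring 3468 enc [0.6248 0.1137] 0.0329 bbox [0.5956 0.0818 0.0633] [0.6575 0.1465 0.0731] med [0.6214 0.1146 0.0705]
t: 13.07
tool_pos: [0.6212, 0.1153, 0.0597]
tool_rot: [-3.062, 0.701, -0.003]
contact_force: [0.4, -0.6, -0.6]
opening: 0.0591
grip_force: 33.2
```

```bash
python3 -m handwheel '[{"tx":-1.4,"ty":0.7,"tz":0,"roll":0},{"tx":0,"ty":0,"tz":6,"roll":0},{"tx":0,"ty":0,"tz":4,"roll":0},{"tx":0,"ty":0,"tz":0,"roll":0},{"tx":0,"ty":0,"tz":0,"roll":0}]' && python3 -m handwheel '[{"tx":0,"ty":0,"tz":3,"roll":0},{"tx":0,"ty":0,"tz":3,"roll":0},{"tx":0,"ty":0,"tz":2,"roll":0},{"tx":0,"ty":0,"tz":0,"roll":0},{"tx":0,"ty":0,"tz":0,"roll":0}]'; python3 -m handwheel '[{"tx":0,"ty":0,"tz":3,"roll":0},{"tx":0,"ty":0,"tz":2,"roll":0},{"tx":0,"ty":0,"tz":0,"roll":0},{"tx":0,"ty":0,"tz":0,"roll":0}]'
```

```text
t: 13.48
tool_pos: [0.6181, 0.1152, 0.0474]
tool_rot: [3.062, -0.701, -0.002]
contact_force: [-0.1, 0.5, -0.4]
opening: 0.0595
grip_force: 33.3
t: 13.9
tool_pos: [0.6186, 0.1152, 0.04]
tool_rot: [3.062, -0.701, -0.001]
contact_force: [-0.9, -0.6, -0.5]
opening: 0.0592
grip_force: 33.3
t: 14.23
tool_pos: [0.6186, 0.1152, 0.035]
tool_rot: [3.062, -0.701, -0.001]
contact_force: [-0.3, -0.1, -0.6]
opening: 0.0593
grip_force: 33.3
```

```bash
python3 -m handwheel '[{"tx":0.9,"ty":-0.4,"tz":2,"roll":0},{"tx":0,"ty":0,"tz":1.5,"roll":0},{"tx":0,"ty":0,"tz":1,"roll":0},{"tx":0,"ty":0,"tz":0,"roll":0},{"tx":0,"ty":0,"tz":0,"roll":0}]'; python3 -m handwheel '[{"tx":0,"ty":0,"tz":0.6,"roll":0},{"tx":0,"ty":0,"tz":0,"roll":0}]'
```

```text
t: 14.65
tool_pos: [0.6199, 0.1151, 0.031]
tool_rot: [-3.062, 0.701, -0.0]
contact_force: [0.5, 0.0, 1.4]
opening: 0.0591
grip_force: 33.4
t: 14.82
tool_pos: [0.62, 0.1152, 0.031]
tool_rot: [3.062, -0.701, 0.0]
contact_force: [-2.5, 0.2, 5.0]
opening: 0.0594
grip_force: 33.8
```

The ring is in contact at the expected height. I'll release, rise and check.

```bash
python3 -m handwheel '[{"tx":0,"ty":0,"tz":0,"roll":0},{"tx":0,"ty":0,"tz":0,"roll":0},{"tx":0,"ty":0,"tz":0,"roll":0},{"tx":0,"ty":0,"tz":0,"roll":0},{"tx":0,"ty":0,"tz":-10,"roll":0},{"tx":0,"ty":0,"tz":-30,"roll":0},{"tx":0,"ty":0,"tz":-40,"roll":0},{"tx":0,"ty":0,"tz":-40,"roll":-0.11},{"tx":0,"ty":0,"tz":-40,"roll":-0.11},{"tx":0,"ty":0,"tz":-30,"roll":-0.11},{"tx":0,"ty":0,"tz":0,"roll":-0.12},{"tx":0,"ty":0,"tz":0,"roll":0}]' 85
python3 - <<'E'
from meas import *
im,d,o=grab('wrist','w11'); P=cloud('wrist',d,o); p=o['tool_pos']; print(p,o['tool_rot'])
rep('hub',band(P,.045,.053,(.623,.114),.03)[0]); q,_=band(P,.0385,.0445,(.623,.114),.037,.0255); rep('ring',q)
a=np.arctan2(q[:,1]-.114,q[:,0]-.623)
for k in range(-4,4):
    s=q[(a>=k*np.pi/4)&(a<(k+1)*np.pi/4)]; print(k,len(s),np.median(s[:,2]) if len(s) else 0)
E
```

```text
t: 15.82
tool_pos: [0.6215, 0.1153, 0.225]
tool_rot: [-3.141, -0.003, -0.011]
contact_force: [-0.2, 0.5, -0.2]
opening: 0.085
grip_force: 0.0
[0.62150209 0.11531088 0.22497242] [-3.14106964e+00 -2.71434786e-03 -1.14710902e-02]
hub 759 enc [0.6245 0.1126] 0.0266 bbox [0.5981 0.0897 0.045 ] [0.6491 0.1386 0.0525] med [0.6254 0.1142 0.0477]
ring 663 enc [0.6235 0.1146] 0.0308 bbox [0.5944 0.084  0.0385] [0.6536 0.1446 0.0444] med [0.6337 0.1175 0.0423]
-4 44 0.042536608196018566
-3 60 0.04238993650639172
-2 88 0.04216472308869593
-1 109 0.04231459944670524
0 121 0.042229685685776897
1 104 0.04238042961856378
2 80 0.04235409620918576
3 57 0.042550501851571276
```

The ring lies flat all round at z .042. Next is the bearing.

```bash
python3 -m handwheel '[{"tx":-16,"ty":33,"tz":0,"roll":0},{"tx":-16,"ty":33,"tz":0,"roll":0},{"tx":-16,"ty":33,"tz":0,"roll":0},{"tx":-16,"ty":33,"tz":0,"roll":0},{"tx":-16,"ty":33,"tz":0,"roll":0},{"tx":-16,"ty":33,"tz":0,"roll":0},{"tx":-16,"ty":33,"tz":0,"roll":0},{"tx":-16,"ty":33,"tz":0,"roll":0},{"tx":-16,"ty":33,"tz":15,"roll":0},{"tx":-16,"ty":33,"tz":15,"roll":0},{"tx":-16,"ty":33,"tz":15,"roll":0},{"tx":-16,"ty":33,"tz":15,"roll":0}]' && python3 -m handwheel '[{"tx":0,"ty":0,"tz":25,"roll":0},{"tx":0,"ty":0,"tz":0,"roll":0},{"tx":0,"ty":0,"tz":0,"roll":0}]' 70 60
python3 - <<'E'
from meas import *
im,d,o=grab('wrist','w12'); P=cloud('wrist',d,o); p=o['tool_pos']; print(p,o['tool_rot'])
rep('bearing',band(P,.011,.02,(.4265,-.284),.03)[0])
q,_=band(P,.002,.2,(.4265,-.284),.06,.03); rep('near',q)
E
```

```text
t: 16.87
tool_pos: [0.4256, -0.2813, 0.1576]
tool_rot: [-3.139, 0.006, 0.004]
contact_force: [0.3, -0.3, 0.5]
opening: 0.0853
grip_force: 0.0
t: 17.12
tool_pos: [0.4258, -0.2793, 0.1322]
tool_rot: [-3.137, 0.005, 0.008]
contact_force: [0.1, 0.1, -0.5]
opening: 0.0699
grip_force: 0.0
[ 0.42576669 -0.27932214  0.13217308] [-3.13671957  0.00458419  0.00778976]
bearing 2086 enc [ 0.4264 -0.2852] 0.0263 bbox [ 0.4009 -0.3104  0.011 ] [ 0.4524 -0.2594  0.0167] med [ 0.4276 -0.2848  0.014 ]
near 15490 enc [ 0.4265 -0.284 ] 0.06 bbox [ 0.3665 -0.344   0.002 ] [ 0.4854 -0.224   0.2   ] med [ 0.4339 -0.3142  0.1869]
```

```bash
python3 -m handwheel '[{"tx":0.7,"ty":5.5,"tz":0,"roll":0},{"tx":0,"ty":0,"tz":30,"roll":0},{"tx":0,"ty":0,"tz":35,"roll":0},{"tx":0,"ty":0,"tz":35,"roll":0},{"tx":0,"ty":0,"tz":18,"roll":0},{"tx":0,"ty":0,"tz":9,"roll":0},{"tx":0,"ty":0,"tz":4,"roll":0},{"tx":0,"ty":0,"tz":0,"roll":0},{"tx":0,"ty":0,"tz":0,"roll":0}]' && python3 -m handwheel '[{"tx":0,"ty":0,"tz":0,"roll":0},{"tx":0,"ty":0,"tz":0,"roll":0},{"tx":0,"ty":0,"tz":0,"roll":0},{"tx":0,"ty":0,"tz":0,"roll":0},{"tx":0,"ty":0,"tz":0,"roll":0},{"tx":0,"ty":0,"tz":0,"roll":0}]' 42 50
```

```text
t: 17.92
tool_pos: [0.4299, -0.2873, 0.0062]
tool_rot: [3.139, 0.0, 0.004]
contact_force: [1.9, -0.4, 0.6]
opening: 0.0695
grip_force: 0.0
t: 18.42
tool_pos: [0.4298, -0.2872, 0.0069]
tool_rot: [3.14, -0.001, 0.004]
contact_force: [-0.9, 3.0, 7.6]
opening: 0.0488
grip_force: 50.3
```

The grip is too high on the race. I'll reopen, go lower and recentre.

```bash
python3 -m handwheel '[{"tx":0,"ty":0,"tz":0,"roll":0},{"tx":0,"ty":0,"tz":0,"roll":0},{"tx":0,"ty":0,"tz":0,"roll":0},{"tx":0,"ty":0,"tz":0,"roll":0}]' 66 && python3 - <<'E'
from meas import *
im,d,o=grab('wrist','w13'); P=cloud('wrist',d,o); p=o['tool_pos']; print(p,o['tool_rot'])
q,_=band(P,.011,.017,(.4265,-.285),.029); h=q; rep('bearing',q)
E
```

```text
t: 18.75
tool_pos: [0.4284, -0.2864, 0.0043]
tool_rot: [3.141, -0.0, 0.0]
contact_force: [-0.4, -0.1, 0.4]
opening: 0.0665
grip_force: 0.0
[ 0.42836437 -0.28637074  0.00429869] [ 3.14141306e+00 -4.02790134e-04  1.86545005e-04]
bearing 6498 enc [ 0.426  -0.2871] 0.0266 bbox [ 0.3999 -0.313   0.011 ] [ 0.4523 -0.2614  0.0165] med [ 0.4283 -0.2872  0.0141]
```

```bash
python3 -m handwheel '[{"tx":-2,"ty":0.7,"tz":3,"roll":0},{"tx":0,"ty":0,"tz":2,"roll":0},{"tx":0,"ty":0,"tz":0,"roll":0},{"tx":0,"ty":0,"tz":0,"roll":0},{"tx":0,"ty":0,"tz":0,"roll":0}]' && python3 -m handwheel '[{"tx":0,"ty":0,"tz":0,"roll":0},{"tx":0,"ty":0,"tz":0,"roll":0},{"tx":0,"ty":0,"tz":0,"roll":0},{"tx":0,"ty":0,"tz":0,"roll":0},{"tx":0,"ty":0,"tz":0,"roll":0},{"tx":0,"ty":0,"tz":0,"roll":0}]' 42 50
```

```text
t: 19.22
tool_pos: [0.4263, -0.2869, -0.0009]
tool_rot: [-3.141, 0.0, 0.0]
contact_force: [-0.4, 0.5, -0.4]
opening: 0.0662
grip_force: 0.0
t: 19.72
tool_pos: [0.4268, -0.2874, -0.0002]
tool_rot: [3.141, -0.0, 0.001]
contact_force: [0.1, -0.2, 4.7]
opening: 0.0494
grip_force: 52.5
```

```bash
python3 -m handwheel '[{"tx":0,"ty":0,"tz":-10,"roll":0},{"tx":0,"ty":0,"tz":-35,"roll":0},{"tx":0,"ty":0,"tz":-40,"roll":0},{"tx":0,"ty":0,"tz":-40,"roll":0},{"tx":15,"ty":-30,"tz":-20,"roll":0},{"tx":17,"ty":-34,"tz":0,"roll":0},{"tx":17,"ty":-34,"tz":0,"roll":0},{"tx":17,"ty":-34,"tz":0,"roll":0},{"tx":17,"ty":-34,"tz":0,"roll":0},{"tx":17,"ty":-34,"tz":0,"roll":0},{"tx":17,"ty":-34,"tz":0,"roll":0},{"tx":17,"ty":-34,"tz":0,"roll":0}]' && python3 -m handwheel '[{"tx":17,"ty":-34,"tz":0,"roll":0},{"tx":17,"ty":-34,"tz":0,"roll":0},{"tx":14,"ty":-34,"tz":0,"roll":0},{"tx":14,"ty":-31,"tz":0,"roll":0},{"tx":0,"ty":0,"tz":15,"roll":0},{"tx":0,"ty":0,"tz":10,"roll":0},{"tx":0,"ty":0,"tz":0,"roll":0},{"tx":0,"ty":0,"tz":0,"roll":0}]' && cat > bm.py <<'E'
from meas import *
import sys
H=float(sys.argv[2]); im,d,o=grab('wrist',sys.argv[1]); P=cloud('wrist',d,o); p=o['tool_pos']; print(p,o['tool_rot'],o['contact_force'])
rep('hub',band(P,.045,.052,(.623,.114),.03)[0]); rep('ring',band(P,.0385,.0445,(.623,.114),.037,.0255)[0])
q,m=band(P,.076,.081,(.623,.114),.014); rep('post',q); rep('tip',band(P,.0865,.093,(.623,.114),.014)[0])
q,m=band(P,p[2]+H-.003,p[2]+H+.003,p,.026); rep('part',q); q=q[abs(q[:,1]-p[1])<.006]; print('part x',q[:,0].min(),q[:,0].max())
cv2.imwrite('pics/c_%s.png'%sys.argv[1],cv2.resize(im[120:390,100:460],(800,600))[:,:,::-1])
E
python3 bm.py w14 .015
```

```text
t: 20.72
tool_pos: [0.56, -0.0169, 0.1436]
tool_rot: [-3.141, 0.0, 0.003]
contact_force: [0.1, -0.1, -2.4]
opening: 0.0491
grip_force: 53.0
t: 21.38
tool_pos: [0.6205, 0.1129, 0.117]
tool_rot: [3.141, -0.002, -0.007]
contact_force: [-0.1, 0.7, -1.5]
opening: 0.0495
grip_force: 53.0
[0.6204963  0.11293636 0.11698715] [ 3.14104043e+00 -1.87500962e-03 -7.36393355e-03] [-0.09819515  0.74401076 -1.52588724]
hub 1092 enc [0.6234 0.1137] 0.025 bbox [0.6119 0.0889 0.045 ] [0.6484 0.1383 0.0519] med [0.6348 0.1136 0.0477]
ring 1076 enc [0.625  0.1145] 0.0308 bbox [0.608  0.0843 0.0385] [0.6541 0.1448 0.0442] med [0.6416 0.1175 0.0423]
post 0
tip 0
part 5876 enc [0.6205 0.1129] 0.0261 bbox [0.5947 0.0884 0.129 ] [0.6464 0.138  0.135 ] med [0.6221 0.113  0.1314]
part x 0.5946854884449636 0.646439952980873
```

View pics/c_w14.png

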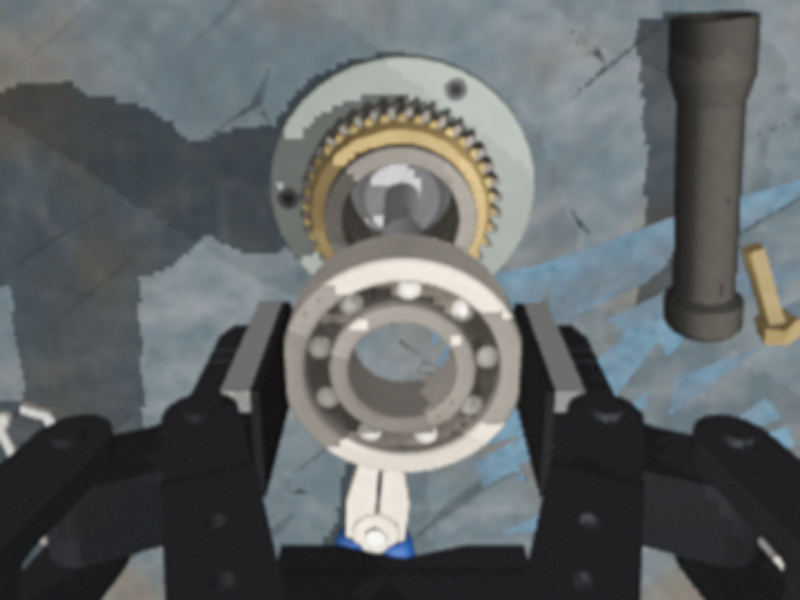

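The bearing is held level at (.6206, .113). The post axis is at about (.622, .1132). I'll shift 1.5 mm, lower to just above the tip and look through the bore.

```bash
python3 -m handwheel '[{"tx":1.5,"ty":0,"tz":0,"roll":0},{"tx":0,"ty":0,"tz":12,"roll":0},{"tx":0,"ty":0,"tz":10,"roll":0},{"tx":0,"ty":0,"tz":0,"roll":0},{"tx":0,"ty":0,"tz":0,"roll":0},{"tx":0,"ty":0,"tz":0,"roll":0}]' && python3 bm.py w15 .015
```

```text
t: 21.93
tool_pos: [0.6237, 0.1138, 0.0968]
tool_rot: [3.142, -0.001, -0.001]
contact_force: [0.6, 0.7, -2.5]
opening: 0.0496
grip_force: 53.0
[0.62372941 0.11383541 0.09680847] [ 3.14157052e+00 -6.13155391e-04 -1.11469173e-03] [ 0.59341362  0.70831859 -2.51756618]
hub 996 enc [0.6236 0.1137] 0.025 bbox [0.5994 0.089  0.045 ] [0.6481 0.1385 0.0497] med [0.6391 0.1135 0.0477]
ring 1188 enc [0.6245 0.1142] 0.0306 bbox [0.5946 0.084  0.0385] [0.6544 0.1443 0.0445] med [0.6432 0.1164 0.0423]
post 0
tip 62 enc [0.6203 0.113 ] 0.0037 bbox [0.6181 0.1095 0.0866] [0.6227 0.1166 0.0898] med [0.6208 0.1133 0.0884]
part 5950 enc [0.6237 0.1138] 0.026 bbox [0.598  0.0892 0.1088] [0.6496 0.1389 0.1148] med [0.6257 0.1139 0.1112]
part x 0.5980219202666008 0.6496065049137207
```

View pics/c_w15.png

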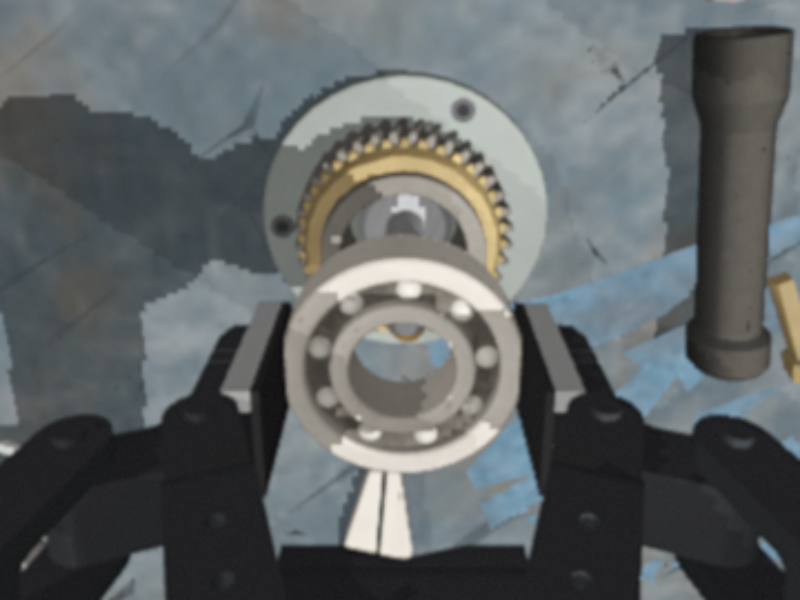

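The post axis is about (.622, .1131) and the bearing (.6237, .1138). I'll correct, let it settle and reread.

```bash
python3 -m handwheel '[{"tx":-1.6,"ty":0.7,"tz":0,"roll":0},{"tx":0,"ty":0,"tz":0,"roll":0},{"tx":0,"ty":0,"tz":0,"roll":0},{"tx":0,"ty":0,"tz":0,"roll":0},{"tx":0,"ty":0,"tz":0,"roll":0},{"tx":0,"ty":0,"tz":0,"roll":0}]' && python3 bm.py w16 .015;  python3 -m handwheel '[{"tx":0,"ty":0,"tz":0,"roll":0},{"tx":0,"ty":0,"tz":0,"roll":0},{"tx":0,"ty":0,"tz":0,"roll":0}]'
```

```text
t: 22.48
tool_pos: [0.6224, 0.1133, 0.0973]
tool_rot: [-3.142, 0.0, -0.0]
contact_force: [-0.1, -0.3, -2.5]
opening: 0.049
grip_force: 53.0
[0.62239678 0.11328013 0.09729641] [-3.14157947e+00  3.71637227e-04 -1.67209953e-04] [-0.0733899  -0.2869536  -2.51307459]
hub 1034 enc [0.6235 0.1139] 0.0249 bbox [0.6188 0.0892 0.045 ] [0.6481 0.1387 0.0503] med [0.6386 0.1139 0.0477]
ring 1183 enc [0.6246 0.1143] 0.0308 bbox [0.595  0.0843 0.0385] [0.6543 0.1445 0.0445] med [0.643  0.1166 0.0423]
post 0
tip 28 enc [0.6198 0.1133] 0.0028 bbox [0.6188 0.1106 0.0868] [0.6215 0.116  0.0901] med [0.6201 0.1133 0.0886]
part 5876 enc [0.6223 0.1133] 0.0261 bbox [0.5965 0.0887 0.1093] [0.6482 0.1384 0.1152] med [0.6243 0.1133 0.1117]
part x 0.5965151139868821 0.6482123766931951
t: 22.78
tool_pos: [0.6224, 0.1133, 0.0972]
tool_rot: [-3.142, 0.0, -0.0]
contact_force: [-0.2, 0.4, -1.7]
opening: 0.0494
grip_force: 53.0
```

```bash
python3 -m handwheel '[{"tx":0,"ty":0,"tz":5,"roll":0},{"tx":0,"ty":0,"tz":5,"roll":0},{"tx":0,"ty":0,"tz":4,"roll":0},{"tx":0,"ty":0,"tz":0,"roll":0},{"tx":0,"ty":0,"tz":0,"roll":0}]'; python3 -m handwheel '[{"tx":0,"ty":0,"tz":2,"roll":0},{"tx":0,"ty":0,"tz":2,"roll":0},{"tx":0,"ty":0,"tz":2,"roll":0},{"tx":0,"ty":0,"tz":2,"roll":0},{"tx":0,"ty":0,"tz":0,"roll":0}]'
```

```text
t: 23.2
tool_pos: [0.6218, 0.1132, 0.0823]
tool_rot: [3.142, -0.0, -0.002]
contact_force: [0.1, 0.3, -2.2]
opening: 0.0492
grip_force: 53.0
t: 23.62
tool_pos: [0.622, 0.1132, 0.0746]
tool_rot: [3.142, -0.0, -0.001]
contact_force: [-0.7, 0.7, -1.5]
opening: 0.049
grip_force: 53.0
```

No contact. I'll continue down to about 4 mm above the hub, then creep.

```bash
python3 -m handwheel '[{"tx":0,"ty":0,"tz":4,"roll":0},{"tx":0,"ty":0,"tz":6,"roll":0},{"tx":0,"ty":0,"tz":7,"roll":0},{"tx":0,"ty":0,"tz":5,"roll":0},{"tx":0,"ty":0,"tz":0,"roll":0},{"tx":0,"ty":0,"tz":0,"roll":0}]'; python3 -m handwheel '[{"tx":0,"ty":0,"tz":2,"roll":0},{"tx":0,"ty":0,"tz":1,"roll":0},{"tx":0,"ty":0,"tz":0.8,"roll":0},{"tx":0,"ty":0,"tz":0,"roll":0},{"tx":0,"ty":0,"tz":0,"roll":0}]'
```

```text
t: 24.12
tool_pos: [0.6218, 0.1132, 0.0522]
tool_rot: [3.141, -0.0, -0.003]
contact_force: [0.1, -0.4, -2.3]
opening: 0.0492
grip_force: 53.0
t: 24.53
tool_pos: [0.6224, 0.1133, 0.0495]
tool_rot: [-3.142, 0.0, -0.0]
contact_force: [0.3, 0.7, -1.9]
opening: 0.0493
grip_force: 53.0
```

```bash
python3 -m handwheel '[{"tx":0,"ty":0,"tz":0.8,"roll":0},{"tx":0,"ty":0,"tz":0.8,"roll":0},{"tx":0,"ty":0,"tz":0.8,"roll":0},{"tx":0,"ty":0,"tz":0,"roll":0}]'
```

```text
t: 24.87
tool_pos: [0.6226, 0.1133, 0.048]
tool_rot: [3.142, -0.0, 0.0]
contact_force: [-3.1, -0.4, 4.1]
opening: 0.0495
grip_force: 53.5
```

The bearing is seated at .048. I'll release, rise and verify.

```bash
python3 -m handwheel '[{"tx":0,"ty":0,"tz":0,"roll":0},{"tx":0,"ty":0,"tz":0,"roll":0},{"tx":0,"ty":0,"tz":0,"roll":0},{"tx":0,"ty":0,"tz":0,"roll":0},{"tx":0,"ty":0,"tz":0,"roll":0},{"tx":0,"ty":0,"tz":-10,"roll":0},{"tx":0,"ty":0,"tz":-30,"roll":0},{"tx":0,"ty":0,"tz":-40,"roll":0},{"tx":0,"ty":0,"tz":-40,"roll":0},{"tx":0,"ty":0,"tz":-40,"roll":0},{"tx":0,"ty":0,"tz":0,"roll":0},{"tx":0,"ty":0,"tz":0,"roll":0}]' 80
python3 - <<'E'
from meas import *
im,d,o=grab('wrist','w17'); P=cloud('wrist',d,o); p=o['tool_pos']; print(p,o['tool_rot'])
q,_=band(P,.058,.068,(.623,.114),.029,.018); rep('bearing',q)
a=np.arctan2(q[:,1]-.113,q[:,0]-.623)
print([round(float(np.median(q[(a>=k*np.pi/4)&(a<(k+1)*np.pi/4)][:,2])),4) for k in range(-4,4)])
rep('tip',band(P,.084,.093,(.622,.113),.012)[0]); rep('ring',band(P,.0385,.0445,(.623,.114),.037,.0265)[0])
E
python3 -m handwheel '[{"tx":-25,"ty":-25,"tz":0,"roll":0},{"tx":-25,"ty":-25,"tz":0,"roll":0},{"tx":-25,"ty":-25,"tz":0,"roll":0},{"tx":-25,"ty":-26,"tz":10,"roll":0},{"tx":-25,"ty":-26,"tz":25,"roll":0},{"tx":-24,"ty":-26,"tz":30,"roll":0},{"tx":0,"ty":0,"tz":0,"roll":0},{"tx":0,"ty":0,"tz":0,"roll":0},{"tx":0,"ty":0,"tz":0,"roll":0},{"tx":0,"ty":0,"tz":0,"roll":0}]' 70
python3 - <<'E'
from meas import *
im,d,o=grab('wrist','w18'); P=cloud('wrist',d,o); p=o['tool_pos']; print(p,o['tool_rot'])
rep('collar',band(P,.009,.017,(.474,.2658),.025)[0])
cv2.imwrite('pics/c18.png',cv2.resize(im[80:350,100:460],(800,600))[:,:,::-1])
E
```

```text
t: 25.87
tool_pos: [0.6247, 0.1134, 0.2126]
tool_rot: [-3.141, 0.0, -0.014]
contact_force: [0.0, -0.1, -0.1]
opening: 0.0798
grip_force: 0.0
[0.62468526 0.11343504 0.21256763] [-3.14100921e+00  2.45638875e-04 -1.39743415e-02]
bearing 1146 enc [0.6224 0.1136] 0.0263 bbox [0.5967 0.0879 0.058 ] [0.6484 0.1389 0.0649] med [0.6222 0.1125 0.0621]
[0.0621, 0.062, 0.0622, 0.0621, 0.0622, 0.0623, 0.0622, 0.0621]
tip 99 enc [0.6225 0.113 ] 0.0058 bbox [0.6167 0.108  0.0841] [0.6273 0.118  0.0907] med [0.6228 0.1134 0.0864]
ring 409 enc [0.6241 0.1146] 0.0305 bbox [0.6093 0.0841 0.0385] [0.6539 0.1449 0.0442] med [0.6439 0.1175 0.0422]
t: 26.75
tool_pos: [0.4782, 0.2618, 0.1469]
tool_rot: [-3.141, 0.002, -0.002]
contact_force: [0.2, 0.0, -0.4]
opening: 0.0702
grip_force: 0.0
[0.47821949 0.26181872 0.14694361] [-3.14145039e+00  2.07972123e-03 -1.64909421e-03]
collar 1486 enc [0.4737 0.2667] 0.0229 bbox [0.4509 0.244  0.009 ] [0.4964 0.289  0.0138] med [0.4747 0.2664 0.0114]
```

View pics/c18.png

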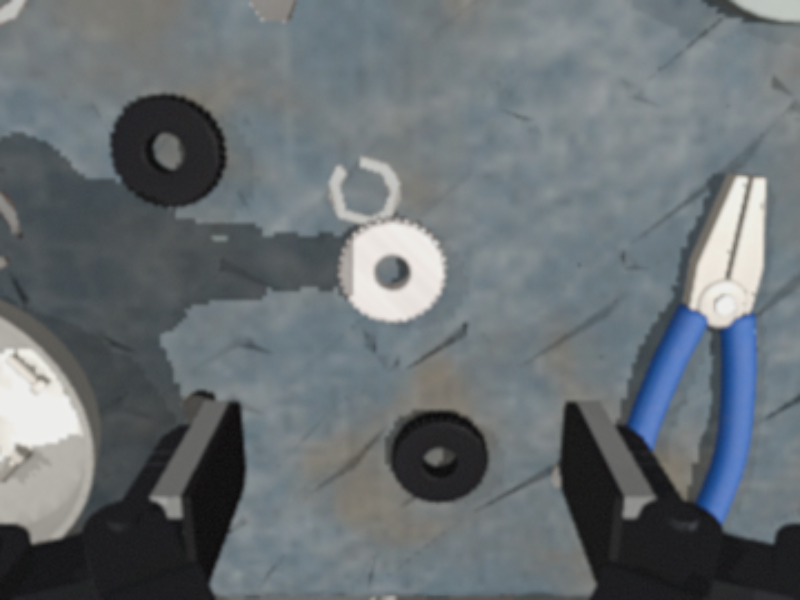

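The bearing is flat at z .062 all round. The pale collar is at crop (392,270), with the black look-alikes at (168,150) and (440,455). I'm taking the pale one.

```bash
python3 -m handwheel '[{"tx":-4.5,"ty":-4.7,"tz":0,"roll":0},{"tx":0,"ty":0,"tz":30,"roll":0},{"tx":0,"ty":0,"tz":35,"roll":0},{"tx":0,"ty":0,"tz":30,"roll":0},{"tx":0,"ty":0,"tz":15,"roll":0},{"tx":0,"ty":0,"tz":10,"roll":0},{"tx":0,"ty":0,"tz":0,"roll":0},{"tx":0,"ty":0,"tz":0,"roll":0},{"tx":0,"ty":0,"tz":0,"roll":0}]' 62 && python3 - <<'E'
from meas import *
im,d,o=grab('wrist','w19'); P=cloud('wrist',d,o); p=o['tool_pos']; print(p,o['tool_rot'])
rep('collar',band(P,.009,.014,(.4737,.2665),.025)[0])
E
```

```text
t: 27.55
tool_pos: [0.4742, 0.2676, 0.0283]
tool_rot: [-3.14, 0.001, -0.005]
contact_force: [0.5, 0.6, 0.4]
opening: 0.062
grip_force: 0.0
[0.47424486 0.26755986 0.02833022] [-3.14029983e+00  8.26847788e-04 -5.04264837e-03]
collar 3821 enc [0.4737 0.2666] 0.0229 bbox [0.4513 0.2441 0.009 ] [0.4965 0.2889 0.0137] med [0.4756 0.2665 0.0115]
```

```bash
python3 -m handwheel '[{"tx":-0.5,"ty":1,"tz":12,"roll":0},{"tx":0,"ty":0,"tz":10,"roll":0},{"tx":0,"ty":0,"tz":5,"roll":0},{"tx":0,"ty":0,"tz":0,"roll":0},{"tx":0,"ty":0,"tz":0,"roll":0},{"tx":0,"ty":0,"tz":0,"roll":0}]'
```

```text
t: 28.1
tool_pos: [0.4721, 0.266, -0.0007]
tool_rot: [3.142, -0.0, -0.0]
contact_force: [1.5, -0.0, -0.8]
opening: 0.0616
grip_force: 0.0
```

```bash
python3 -m handwheel '[{"tx":1.5,"ty":0,"tz":0,"roll":0},{"tx":0,"ty":0,"tz":0,"roll":0},{"tx":0,"ty":0,"tz":0,"roll":0},{"tx":0,"ty":0,"tz":0,"roll":0}]' && python3 -m handwheel '[{"tx":0,"ty":0,"tz":0,"roll":0},{"tx":0,"ty":0,"tz":0,"roll":0},{"tx":0,"ty":0,"tz":0,"roll":0},{"tx":0,"ty":0,"tz":0,"roll":0},{"tx":0,"ty":0,"tz":0,"roll":0},{"tx":0,"ty":0,"tz":0,"roll":0}]' 34 80
```

```text
t: 28.43
tool_pos: [0.4738, 0.2661, -0.0004]
tool_rot: [-3.141, 0.0, -0.001]
contact_force: [-0.4, 0.2, -0.3]
opening: 0.062
grip_force: 0.0
t: 28.93
tool_pos: [0.4741, 0.2663, 0.0003]
tool_rot: [-3.141, 0.0, -0.001]
contact_force: [-0.7, -0.6, 6.0]
opening: 0.0402
grip_force: 80.6
```

```bash
python3 -m handwheel '[{"tx":0,"ty":0,"tz":-10,"roll":0},{"tx":0,"ty":0,"tz":-35,"roll":0},{"tx":0,"ty":0,"tz":-40,"roll":0},{"tx":0,"ty":0,"tz":-40,"roll":0},{"tx":25,"ty":26,"tz":-5,"roll":0},{"tx":25,"ty":26,"tz":0,"roll":0},{"tx":25,"ty":26,"tz":0,"roll":0},{"tx":25,"ty":25,"tz":0,"roll":0},{"tx":24,"ty":25,"tz":0,"roll":0},{"tx":24,"ty":25,"tz":0,"roll":0},{"tx":0,"ty":0,"tz":20,"roll":0},{"tx":0,"ty":0,"tz":12,"roll":0}]' && python3 -m handwheel '[{"tx":0,"ty":0,"tz":0,"roll":0},{"tx":0,"ty":0,"tz":0,"roll":0},{"tx":0,"ty":0,"tz":0,"roll":0},{"tx":0,"ty":0,"tz":0,"roll":0},{"tx":0,"ty":0,"tz":0,"roll":0},{"tx":0,"ty":0,"tz":0,"roll":0}]' && python3 bm.py w20 .012
```

```text
t: 29.93
tool_pos: [0.6225, 0.1114, 0.097]
tool_rot: [-3.141, 0.005, -0.001]
contact_force: [-1.1, 0.2, -0.5]
opening: 0.0403
grip_force: 81.0
t: 30.43
tool_pos: [0.6218, 0.1135, 0.0983]
tool_rot: [-3.142, -0.001, -0.002]
contact_force: [0.7, -1.0, -0.4]
opening: 0.0402
grip_force: 81.0
[0.62182496 0.1135459  0.09832439] [-3.14150821e+00 -1.02645213e-03 -2.32205417e-03] [ 0.74396731 -1.03769663 -0.40945622]
hub 202 enc [0.6329 0.1133] 0.0238 bbox [0.6208 0.0896 0.045 ] [0.6486 0.1369 0.052 ] med [0.6441 0.1142 0.0493]
ring 1070 enc [0.6245 0.1145] 0.0307 bbox [0.6145 0.0842 0.0385] [0.655  0.1449 0.0442] med [0.6445 0.1162 0.0423]
post 0
tip 0
part 5158 enc [0.6239 0.1136] 0.0251 bbox [0.599  0.0905 0.1073] [0.6444 0.1366 0.1132] med [0.6246 0.114  0.1096]
part x 0.5990077896137596 0.6443638186331236
```

View pics/c_w20.png

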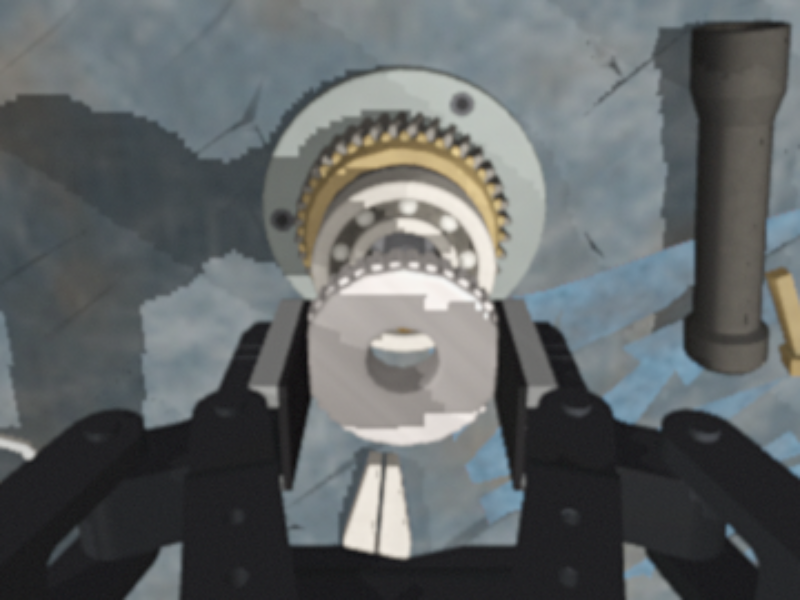

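The collar is level and within about 0.7 mm of the post axis. I'll nudge it, then descend to just above the balls.

```bash
python3 -m handwheel '[{"tx":0.4,"ty":0.5,"tz":4,"roll":0},{"tx":0,"ty":0,"tz":4,"roll":0},{"tx":0,"ty":0,"tz":3,"roll":0},{"tx":0,"ty":0,"tz":3,"roll":0},{"tx":0,"ty":0,"tz":0,"roll":0},{"tx":0,"ty":0,"tz":0,"roll":0}]'; python3 -m handwheel '[{"tx":0,"ty":0,"tz":1,"roll":0},{"tx":0,"ty":0,"tz":1,"roll":0},{"tx":0,"ty":0,"tz":0,"roll":0}]'
```

```text
t: 30.98
tool_pos: [0.6218, 0.1125, 0.0829]
tool_rot: [-3.141, 0.0, 0.001]
contact_force: [-0.1, 0.1, -0.6]
opening: 0.0404
grip_force: 81.0
t: 31.23
tool_pos: [0.6223, 0.1127, 0.0818]
tool_rot: [-3.141, 0.0, -0.001]
contact_force: [-1.1, 0.4, 1.1]
opening: 0.0403
grip_force: 81.2
```

```bash
python3 -m handwheel '[{"tx":0,"ty":0,"tz":1,"roll":0},{"tx":0,"ty":0,"tz":1,"roll":0},{"tx":0,"ty":0,"tz":0,"roll":0}]';python3 -m handwheel '[{"tx":0,"ty":0,"tz":1,"roll":0},{"tx":0,"ty":0,"tz":1,"roll":0},{"tx":0,"ty":0,"tz":0,"roll":0}]'
```

```text
t: 31.48
tool_pos: [0.6221, 0.1126, 0.0793]
tool_rot: [-3.141, 0.0, -0.001]
contact_force: [1.8, 0.8, 0.4]
opening: 0.04
grip_force: 81.2
t: 31.73
tool_pos: [0.6219, 0.1125, 0.0769]
tool_rot: [-3.142, 0.0, 0.0]
contact_force: [0.9, 1.0, 1.0]
opening: 0.0402
grip_force: 81.1
```

```bash
python3 -m handwheel '[{"tx":0,"ty":0,"tz":2,"roll":0},{"tx":0,"ty":0,"tz":2,"roll":0},{"tx":0,"ty":0,"tz":2,"roll":0},{"tx":0,"ty":0,"tz":0,"roll":0}]';python3 -m handwheel '[{"tx":0,"ty":0,"tz":2,"roll":0},{"tx":0,"ty":0,"tz":2,"roll":0},{"tx":0,"ty":0,"tz":1.5,"roll":0},{"tx":0,"ty":0,"tz":0,"roll":0},{"tx":0,"ty":0,"tz":0,"roll":0}]'
```

```text
t: 32.07
tool_pos: [0.6217, 0.1125, 0.0705]
tool_rot: [3.142, -0.0, -0.001]
contact_force: [1.5, 0.6, -1.1]
opening: 0.0401
grip_force: 80.9
t: 32.48
tool_pos: [0.6213, 0.1123, 0.0649]
tool_rot: [3.141, -0.0, -0.002]
contact_force: [0.1, 0.4, -1.8]
opening: 0.0405
grip_force: 80.9
```

```bash
python3 -m handwheel '[{"tx":0,"ty":0,"tz":1,"roll":0},{"tx":0,"ty":0,"tz":1,"roll":0},{"tx":0,"ty":0,"tz":0,"roll":0}]';python3 -m handwheel '[{"tx":0,"ty":0,"tz":1,"roll":0},{"tx":0,"ty":0,"tz":1,"roll":0},{"tx":0,"ty":0,"tz":0,"roll":0}]'
```

```text
t: 32.73
tool_pos: [0.6218, 0.1124, 0.0636]
tool_rot: [3.141, -0.0, -0.001]
contact_force: [0.2, -0.1, -0.8]
opening: 0.0407
grip_force: 81.0
t: 32.98
tool_pos: [0.6222, 0.1125, 0.0634]
tool_rot: [3.141, -0.0, -0.0]
contact_force: [-3.7, -1.3, 6.6]
opening: 0.0401
grip_force: 81.8
```

It bottoms at the right height. I'll press to about 15–20 N to make sure, then release and check.

```bash
python3 -m handwheel '[{"tx":0,"ty":0,"tz":1,"roll":0},{"tx":0,"ty":0,"tz":1,"roll":0},{"tx":0,"ty":0,"tz":0,"roll":0}]';python3 -m handwheel '[{"tx":0,"ty":0,"tz":-2,"roll":0},{"tx":0,"ty":0,"tz":0,"roll":0},{"tx":0,"ty":0,"tz":0,"roll":0},{"tx":0,"ty":0,"tz":0,"roll":0},{"tx":0,"ty":0,"tz":0,"roll":0},{"tx":0,"ty":0,"tz":-10,"roll":0},{"tx":0,"ty":0,"tz":-30,"roll":0},{"tx":0,"ty":0,"tz":-40,"roll":0},{"tx":0,"ty":0,"tz":-40,"roll":0},{"tx":0,"ty":0,"tz":-20,"roll":0},{"tx":0,"ty":0,"tz":0,"roll":0},{"tx":0,"ty":0,"tz":0,"roll":0}]' 80
python3 -m handwheel '[{"tx":0,"ty":0,"tz":0,"roll":0},{"tx":0,"ty":0,"tz":0,"roll":0},{"tx":0,"ty":0,"tz":0,"roll":0}]'
python3 - <<'E'
from meas import *
im,d,o=grab('wrist','w21'); P=cloud('wrist',d,o); p=o['tool_pos']; print(p)
def sec(n,q):
    rep(n,q); a=np.arctan2(q[:,1]-.113,q[:,0]-.6225)
    print([round(float(np.median(s[:,2])),4) if len(s:=q[(a>=k*np.pi/4)&(a<(k+1)*np.pi/4)]) else None for k in range(-4,4)])
sec('collar',band(P,.068,.082,(.6225,.113),.0245,.0115)[0]); sec('bearing',band(P,.058,.066,(.6225,.113),.028,.0235)[0]); sec('ring',band(P,.0385,.0445,(.623,.114),.037,.0265)[0])
K,T=ext('wrist',o); c=np.linalg.inv(T)@[.622,.113,.07,1]; u,v=(K@c[:3])[:2]/c[2]; u,v=int(u),int(v)
cv2.imwrite('pics/c21.png',cv2.resize(im[v-60:v+60,u-80:u+80],(800,600),interpolation=cv2.INTER_CUBIC)[:,:,::-1])
E
```

```text
t: 33.23
tool_pos: [0.6225, 0.1125, 0.0633]
tool_rot: [3.141, 0.0, -0.0]
contact_force: [-7.7, -0.7, 14.8]
opening: 0.0397
grip_force: 82.6
t: 34.23
tool_pos: [0.6231, 0.1126, 0.2047]
tool_rot: [-3.141, 0.0, -0.007]
contact_force: [-0.6, 0.2, 0.5]
opening: 0.08
grip_force: 0.0
t: 34.48
tool_pos: [0.6208, 0.1124, 0.1994]
tool_rot: [3.141, -0.0, -0.006]
contact_force: [-0.0, -0.0, -0.6]
opening: 0.0797
grip_force: 0.0
[0.620786   0.11240739 0.19936347]
collar 1399 enc [0.6226 0.1129] 0.0229 bbox [0.6005 0.0905 0.0682] [0.6454 0.1351 0.0771] med [0.6256 0.1123 0.0746]
[0.0747, 0.0747, 0.0746, 0.0745, 0.0745, 0.0745, 0.0748, 0.0747]
bearing 341 enc [0.6226 0.1135] 0.0262 bbox [0.5969 0.088  0.058 ] [0.6484 0.1395 0.0649] med [0.6366 0.1232 0.0625]
[0.0618, 0.0627, 0.0626, 0.0622, 0.0625, 0.0626, 0.0626, 0.0623]
ring 445 enc [0.6242 0.1143] 0.0308 bbox [0.6082 0.0842 0.0385] [0.6538 0.1445 0.0443] med [0.6439 0.1181 0.0421]
[None, 0.0415, 0.0421, 0.042, 0.0421, 0.0423, 0.0424, None]
```

View pics/c21.png

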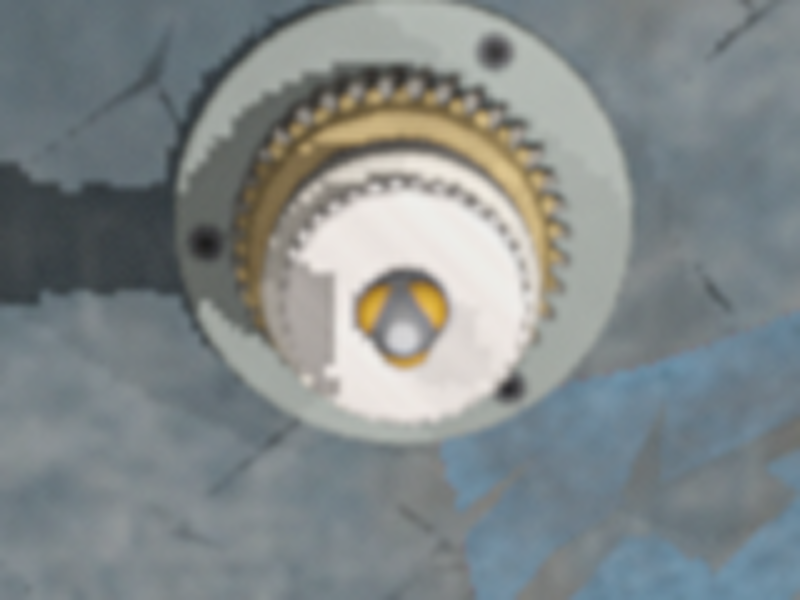

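The collar's top is level at z .0747 (nominal .075), and all three brass balls are out above it around the post at crop (400,315). The bearing and ring are flat underneath. I'm handing in.

```bash
python3 -c "
from station import ctrl
print(ctrl.finish_job())"
```

```text
the job is handed in; nothing more can be done
None
```

The gear, synchro ring, bearing and collar are stacked on the stand in the order asked, each measured flat, the collar down on the bearing with all three balls out above it, and the gripper open and clear; I handed the job in at about 34.5 s.

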